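Pack wedge tubs head to tail and close the box

TASK

Pack all the wedge-shaped tubs from the mat into the hinged box: lying flat on its floor, side by side across the box, each close beside a neighbour and neighbours head to tail (fat end next to thin end). When all are in, close the lid fully, lowering it gently without letting it slam. Leave the bottle, the tape roll and the grey tray where they are.

Things in the scene. Friction and masses are not known exactly. Their poses are not given: they have to be found in the camera images.
- box: grey open-topped box fixed to the table, 134 (x) x 268 (y) x 78 mm high outside, walls and floor 5 mm thick (inside 124 x 258 mm); origin at the centre of its underside; the lid is hinged along its +x rim; the tubs lie across it, lengthways along its x, in a row along its y (six fill it at about 40 mm spacing)
- lid (a joint): white flat lid of the box, 134 x 268 x 6 mm, on a stiff hinge that holds it wherever it is left (1 to 2 N at its free edge moves it); value in rad, 0 = closed flat on the rim, 1.57 = upright, at the start about 2.4 (leaning back, away from the row of tubs); it can be pushed over and down by its free edge
- lid_hinge (a point): middle of the lid's hinge line, 78.5 mm above the box's underside and 67 mm to +x of its centre; the line runs along the box's y; the free edge is 134 mm from it
- lid_handle (a point): tip of the black knob on the lid's outer face, 35 mm above that face, midway along the free edge and 30 mm in from it
- tub0_center (a point): wedge-shaped tub (white with a yellow top), 112 mm long along its x, 52 mm wide at its fat end (+x) tapering evenly to 24 mm at its thin end (-x), 40 mm high; sides lean in 3 mm towards the foot; 140 g. On top at mid-length stands a blue handle 34 (along x) x 18 x 26 mm high, its top 66 mm above the foot. Point: centre of the tub, 20 mm above its foot; z up. None if absent
- tub0_fat (a point): point in the same tub 45 mm from its centre towards the fat end, 20 mm above its foot
- tub1_center (a point): wedge-shaped tub (white with a yellow top), 112 mm long along its x, 52 mm wide at its fat end (+x) tapering evenly to 24 mm at its thin end (-x), 40 mm high; sides lean in 3 mm towards the foot; 140 g. On top at mid-length stands a blue handle 34 (along x) x 18 x 26 mm high, its top 66 mm above the foot. Point: centre of the tub, 20 mm above its foot; z up. None if absent
- tub1_fat (a point): point in the same tub 45 mm from its centre towards the fat end, 20 mm above its foot
- tub2_center (a point): wedge-shaped tub (white with a yellow top), 112 mm long along its x, 52 mm wide at its fat end (+x) tapering evenly to 24 mm at its thin end (-x), 40 mm high; sides lean in 3 mm towards the foot; 140 g. On top at mid-length stands a blue handle 34 (along x) x 18 x 26 mm high, its top 66 mm above the foot. Point: centre of the tub, 20 mm above its foot; z up. None if absent
- tub2_fat (a point): point in the same tub 45 mm from its centre towards the fat end, 20 mm above its foot
- tub3_center (a point): wedge-shaped tub (white with a yellow top), 112 mm long along its x, 52 mm wide at its fat end (+x) tapering evenly to 24 mm at its thin end (-x), 40 mm high; sides lean in 3 mm towards the foot; 140 g. On top at mid-length stands a blue handle 34 (along x) x 18 x 26 mm high, its top 66 mm above the foot. Point: centre of the tub, 20 mm above its foot; z up. None if absent
- tub3_fat (a point): point in the same tub 45 mm from its centre towards the fat end, 20 mm above its foot
- tub4_center (a point): wedge-shaped tub (white with a yellow top), 112 mm long along its x, 52 mm wide at its fat end (+x) tapering evenly to 24 mm at its thin end (-x), 40 mm high; sides lean in 3 mm towards the foot; 140 g. On top at mid-length stands a blue handle 34 (along x) x 18 x 26 mm high, its top 66 mm above the foot. Point: centre of the tub, 20 mm above its foot; z up. None if absent
- tub4_fat (a point): point in the same tub 45 mm from its centre towards the fat end, 20 mm above its foot
- tub5_center (a point): wedge-shaped tub (white with a yellow top), 112 mm long along its x, 52 mm wide at its fat end (+x) tapering evenly to 24 mm at its thin end (-x), 40 mm high; sides lean in 3 mm towards the foot; 140 g. On top at mid-length stands a blue handle 34 (along x) x 18 x 26 mm high, its top 66 mm above the foot. Point: centre of the tub, 20 mm above its foot; z up. None if absent
- tub5_fat (a point): point in the same tub 45 mm from its centre towards the fat end, 20 mm above its foot
- bottle_mid (a point): capped bottle, 66 mm across, 150 mm high, bystander; point half-way up
- tape_mid (a point): roll of brown tape lying flat, 110 mm across, 48 mm high, bystander; point at its centre
- pads_mid (a point): empty grey tray 170 x 120 x 60 mm, bystander; point at its centre
- mat: dark grey mat, 285 (x) x 370 (y) x 2 mm, on which the tubs start; origin at the centre of its underside

How it is judged (in metres and radians):
On the way, in this order (a step that is already met when the one before it is completed fails the run):
1. every tub lies on the floor of the box, the lid still open (x of tub0_center in the frame of box between -0.02 and 0.02 m and y of tub0_center in the frame of box between -0.12 and 0.12 m and z of each of tub0_center, tub1_center, tub2_center, tub3_center, tub4_center, tub5_center in the frame of box below 0.031 m and x of tub1_center in the frame of box between -0.02 and 0.02 m and y of tub1_center in the frame of box between -0.12 and 0.12 m and x of tub2_center in the frame of box between -0.02 and 0.02 m and y of tub2_center in the frame of box between -0.12 and 0.12 m and x of tub3_center in the frame of box between -0.02 and 0.02 m and y of tub3_center in the frame of box between -0.12 and 0.12 m and x of tub4_center in the frame of box between -0.02 and 0.02 m and y of tub4_center in the frame of box between -0.12 and 0.12 m and x of tub5_center in the frame of box between -0.02 and 0.02 m and y of tub5_center in the frame of box between -0.12 and 0.12 m and value of joint lid above 0.5 rad), for 0.2 s.
2. the lid is closed (value of joint lid below 0.06 rad), for 0.2 s.
At the end, for the whole second after the job is handed in: Every tub flat on the box floor (within 6 mm, tilt under 0.12 rad), lengthways along the box x (within 0.2 rad), centre within 20 mm of the middle line and within 52 mm of another tub's centre; no two fat-end points nearer than 60 mm; lid within 0.06 rad of closed (x of tub0_center in the frame of box between -0.02 and 0.02 m and y of tub0_center in the frame of box between -0.12 and 0.12 m and z of each of tub0_center, tub1_center, tub2_center, tub3_center, tub4_center, tub5_center in the frame of box below 0.031 m and angle between each of tub0_center, tub1_center, tub2_center, tub3_center, tub4_center, tub5_center's own z axis and vertical below 0.12 rad and angle between the x axis of each of tub0_center, tub1_center, tub2_center, tub3_center, tub4_center, tub5_center and the x axis of box, either way round below 0.2 rad and (horizontal distance between tub0_center and tub1_center below 0.052 m or horizontal distance between tub0_center and tub2_center below 0.052 m or horizontal distance between tub0_center and tub3_center below 0.052 m or horizontal distance between tub0_center and tub4_center below 0.052 m or horizontal distance between tub0_center and tub5_center below 0.052 m) and x of tub1_center in the frame of box between -0.02 and 0.02 m and y of tub1_center in the frame of box between -0.12 and 0.12 m and (horizontal distance between tub1_center and tub0_center below 0.052 m or horizontal distance between tub1_center and tub2_center below 0.052 m or horizontal distance between tub1_center and tub3_center below 0.052 m or horizontal distance between tub1_center and tub4_center below 0.052 m or horizontal distance between tub1_center and tub5_center below 0.052 m) and horizontal distance between each of tub1_fat, tub2_fat, tub3_fat, tub4_fat, tub5_fat and tub0_fat above 0.06 m and x of tub2_center in the frame of box between -0.02 and 0.02 m and y of tub2_center in the frame of box between -0.12 and 0.12 m and (horizontal distance between tub2_center and tub0_center below 0.052 m or horizontal distance between tub2_center and tub1_center below 0.052 m or horizontal distance between tub2_center and tub3_center below 0.052 m or horizontal distance between tub2_center and tub4_center below 0.052 m or horizontal distance between tub2_center and tub5_center below 0.052 m) and horizontal distance between each of tub2_fat, tub3_fat, tub4_fat, tub5_fat and tub1_fat above 0.06 m and x of tub3_center in the frame of box between -0.02 and 0.02 m and y of tub3_center in the frame of box between -0.12 and 0.12 m and (horizontal distance between tub3_center and tub0_center below 0.052 m or horizontal distance between tub3_center and tub1_center below 0.052 m or horizontal distance between tub3_center and tub2_center below 0.052 m or horizontal distance between tub3_center and tub4_center below 0.052 m or horizontal distance between tub3_center and tub5_center below 0.052 m) and horizontal distance between each of tub3_fat, tub4_fat, tub5_fat and tub2_fat above 0.06 m and x of tub4_center in the frame of box between -0.02 and 0.02 m and y of tub4_center in the frame of box between -0.12 and 0.12 m and (horizontal distance between tub4_center and tub0_center below 0.052 m or horizontal distance between tub4_center and tub1_center below 0.052 m or horizontal distance between tub4_center and tub2_center below 0.052 m or horizontal distance between tub4_center and tub3_center below 0.052 m or horizontal distance between tub4_center and tub5_center below 0.052 m) and horizontal distance between each of tub4_fat, tub5_fat and tub3_fat above 0.06 m and x of tub5_center in the frame of box between -0.02 and 0.02 m and y of tub5_center in the frame of box between -0.12 and 0.12 m and (horizontal distance between tub5_center and tub0_center below 0.052 m or horizontal distance between tub5_center and tub1_center below 0.052 m or horizontal distance between tub5_center and tub2_center below 0.052 m or horizontal distance between tub5_center and tub3_center below 0.052 m or horizontal distance between tub5_center and tub4_center below 0.052 m) and horizontal distance between tub5_fat and tub4_fat above 0.06 m and value of joint lid below 0.06 rad); the robot touches nothing.
It fails at once if the lid slams (closes faster than 3 rad/s) (velocity of joint lid below -3 rad/s).
It fails at once if the bottle is moved more than 40 mm or tipped (distance of bottle_mid from where it was at the start of the episode above 0.04 m or angle between bottle_mid's own z axis and vertical above 0.5 rad).
It fails at once if the tape is moved more than 40 mm or tipped (distance of tape_mid from where it was at the start of the episode above 0.04 m or angle between tape_mid's own z axis and vertical above 0.5 rad).
It fails at once if the grey tray is moved more than 40 mm or tipped (distance of pads_mid from where it was at the start of the episode above 0.04 m or angle between pads_mid's own z axis and vertical above 0.5 rad).
Of tub0, tub1, tub2, tub3, tub4, tub5 only 4 to 6 are there at a start; the rules pass over those that are not, and their reading is None.
At some moment in a run one of tub0, tub1, tub2, tub3, tub4, tub5 may be knocked a few centimetres aside while the robot is not near it.
It also fails if it takes over 210 s, if anything falls off the work surface, if the arm or the gripper's body presses on something with over 40 N, if the wrist force passes 120 N, or if a joint passes its speed limit or range.

ROBOT

A 6-joint arm with a two-finger parallel gripper is mounted at the origin on the work surface. World frame = base frame: x ahead of the robot, y to its left, z up, the work surface at z = 0. Lengths are in mm, angles in rad, forces in N, time in s.
With the tool pointing down it reaches from about 275 to 750 mm from the base axis. Payload 10.2 kg.
Tool frame: the origin (TCP) lies midway between the tips of the shut fingers; the grasp point (between the pads) lies 19 mm behind it; z points along the fingers, y is the line along which they close (so a half turn about z gives the same grasp; the last joint's range is limited). The gripper opens to 85 mm and grips with 20 to 120 N. Pads are 22 mm wide; open, the fingers measure 114 mm over their backs; the gripper's body (76 mm by 85 mm) begins 54 mm behind the grasp point. The pads swing forward as they close: fully open they stand 13 mm farther back than shut.
Start: joints at [1.111, 0.313, 1.498, -0, 1.331, -0.223], TCP at [123.174, 510.352, 192.094] pointing down, gripper open.
Joint ranges: [-2.94, 2.94], [-0.97, 2.17], [0.19, 2.56], [-1.23, 4.37], [0.02, 3.11], [-2.88, 2.88]. Speed limits (rad/s): [2.39, 2.39, 3.01, 3.14, 3.14, 3.14].

INTERFACE

Orientations are given as a unit quaternion [w, x, y, z].
In Python, from rig import sense, capture, finish_job, find_in, place_of gives the robot as it stands. The module is installed in compiled form; this text tells all that it offers.
- The arm moves only by the shell command python3 -m jog 'ROWS' [FORCE]. ROWS is JSON, a list of rows, each an object of numbers: "tx", "ty", "tz": the shift along the tool's x, y, z in mm; "ax", "ay", "az": the turn, a rotation vector about the tool's x, y, z in rad; "jaw": the closure, from -1 (fully open) to 1 (shut), so that 0 is half open. In form: [{"tx": .., "ty": .., "tz": .., "ax": .., "ay": .., "az": .., "jaw": ..}, ...]. A call has 1 to 5 rows; each row shifts and turns the commanded pose from where the row before left it, along the tool's axes as they then stand; what a row does not reach is not made up. A row lasts 1/8 s, in which the tool goes at most 62.5 mm and 10.7 degrees, less where a joint would pass 70% of its speed; a pose out of reach is approached as far as the arm can. A call with a gripper value outside its range is refused whole. The fingers move at their own pace and stop on an object; FORCE is the grip in N (left out, the last holds). Time passes only in rows, so rows that do not move let the fingers close. It gives the time, the measured TCP pose, the force, the opening and the grip force at its end, in the units of the state.
- sense(): the state, without advancing time (a new reading comes with each control period).
- capture(name): name is "scene" or "top" or "wrist"; returns a dict with "color" (384x512x3 uint8, red, green, blue), "depth" (384x512 float32, mm along the optical axis (not along the pixel's ray), 0 where there is no reading), "fx", "fy", "cx", "cy" (pixels), "k1" (the pictures are not rectified: a ray, as slopes to the right and down, at radius r is drawn at 1 + k1 r^2 times it, then the intrinsics apply), "camera_from_world" (4x4, takes a point from world to camera coordinates); the wrist camera has in their place "mount" (4x4, takes a point from camera to tool coordinates, whose origin is the TCP and whose axes are the flange's). Camera axes: x right, y up, looking along -z (the intrinsics and any distortion apply to the point x, -y, -z); pixel columns grow to the right and rows downward; lengths in mm; the calibration is good to about 2 mm. A picture is of the moment at which its call begins: read the wrist's pose just before it.
- finish_job(): hands the job in; it is judged then, once.
Trained networks look in the newest picture that a camera, given by its name, has taken for a name from the list of things; names that differ only in an ending like _2 or _b are one class to them, and where a whole thing is asked for, a point or a joint stands for the part that bears it (a point fixed in the world has none). Each returns a list of dicts, best first, with "conf" (0 to 1); they miss things now and then, are a little off and sometimes report something else, mostly with a low value. They report only what shows in the picture. A call takes as long as a camera call.
- find_in(query, camera): "centre" ([column, row] in pixels, amid what is visible of it).
- place_of(query, camera): "centre" ([column, row] in pixels: a listed point, or the origin of a listed thing).
The state is a dict: "time_s": time; "joints": joint angles; "dq": joint speeds; "tau": joint torques, N m; "eef_pos": TCP position; "ee_rot": TCP orientation; "force": force on the tool from outside, world axes, zero at the start; "wrist_torque": the same for the moment, N m; "grip_width": opening from 0.0 (shut) to 1.0 (fully open); "grip_force": force on a finger pad.
Only numpy, scipy, OpenCV 4.12 (cv2) and the standard library are available. Lean on these libraries where they do the work, as an engineer would, in place of code of your own. Each camera call takes 0.05 s, during which the arm holds its last target. There are 200 camera calls.

## Working session

There is one attempt and no reset: what is moved stays moved. The work goes in short steps, Python scripts to look and compute and a shell command to move; the robot and the scene stay as the last step left them, time stands still between calls to the robot, and variables do not carry over. Pictures are saved under pics/ and viewed, at most 14 in all, crops included, and the job is handed in when it is done.

```bash
mkdir -p pics; cat > h.py <<'E'
import numpy as np, cv2
from rig import sense, capture, find_in, place_of
from scipy.spatial.transform import Rotation as R
def tool():
    s=sense(); q=s["ee_rot"]; T=np.eye(4); T[:3,:3]=R.from_quat([q[1],q[2],q[3],q[0]]).as_matrix(); T[:3,3]=s["eef_pos"]; return T
def snap(name,save=None):
    T=tool(); c=capture(name)
    c["W"]=T@c["mount"] if "mount" in c else np.linalg.inv(c["camera_from_world"])
    if save: cv2.imwrite("pics/"+save,c["color"][:,:,::-1])
    return c
def ray(c,px):
    d=np.array([(px[0]-c["cx"])/c["fx"],(px[1]-c["cy"])/c["fy"]]); u=d.copy()
    for _ in range(20): u=d/(1+c["k1"]*(u@u))
    return c["W"][:3,3],c["W"][:3,:3]@np.array([u[0],-u[1],-1])
def atz(c,px,z):
    o,d=ray(c,px); return o+d*(z-o[2])/d[2]
def atd(c,px,win=2):
    x,y=int(round(px[0])),int(round(px[1])); p=c["depth"][max(0,y-win):y+win+1,max(0,x-win):x+win+1]; p=p[p>0]
    o,d=ray(c,px); return o+d*np.median(p) if p.size else None
def cloud(c):
    h,w=c["depth"].shape; v,u=np.mgrid[:h,:w]; d=np.stack([(u-c["cx"])/c["fx"],(v-c["cy"])/c["fy"]],-1); q=d.copy()
    for _ in range(15): q=d/(1+c["k1"]*(q**2).sum(-1,keepdims=True))
    P=np.concatenate([q*[1,-1],-np.ones((h,w,1))],-1)*c["depth"][...,None]
    return P@c["W"][:3,:3].T+c["W"][:3,3]
E
python3 - <<'E'
from h import *
np.set_printoptions(precision=1,suppress=True)
s=sense(); print(s["time_s"],s["grip_width"],s["force"]); print(tool())
for n in ["top","scene"]:
    c=snap(n,n+"0.png"); print(n,c["W"][:3,3],c["k1"])
    for q in ["tub0_center","tub0_fat","box","lid_hinge","lid_handle","mat","bottle_mid","tape_mid","pads_mid"]:
        for r in place_of(q,n)[:7]:
            if r["conf"]>.3:print(q,round(r["conf"],2),np.array(r["centre"]),atd(c,r["centre"]))
E
```

```text
0.0 0.998890718985676 [-0.3  0.5 -0.3]
[[ -1.    0.2  -0.  123. ]
 [  0.2   1.   -0.  510.1]
 [  0.   -0.   -1.  191.5]
 [  0.    0.    0.    1. ]]
top [ 386.5  -10.3 1289.9] -0.03873282417274102
tub0_center 0.84 [276.8 188.5] [607.4 -89.4  44.1]
tub0_fat 0.78 [274.9 176.8] [649.9 -82.   42. ]
tub0_fat 0.36 [336.5 232.1] [ 458.3 -295.    65.8]
box 0.59 [197.2 218.4] [497.  191.9   4.3]
lid_hinge 0.63 [199.7 196.6] [565.6 176.2  77. ]
lid_handle 0.97 [205.5 166.4] [651.5 149.6 164.9]
mat 0.7 [307.3 192.5] [ 592.2 -194.1   68. ]
mat 0.69 [302.7 211.3] [ 533.7 -187.4    2.5]
mat 0.31 [334.3 219.4] [ 503.9 -293.6   40.8]
bottle_mid 0.96 [244.3 128.7] [799.8  30.5 117. ]
tape_mid 0.8 [101.9 240.6] [407.7 528.8   0.5]
tape_mid 0.65 [398.5 242.2] [ 431.3 -534.4    3. ]
scene [1366.2 1130.1  973.5] -0.004187881794335129
tub0_center 0.55 [243.9 193.7] [625.4 -55.3  28.7]
tub0_fat 0.66 [234.2 196.4] [663.5 -73.2  20.6]
tub0_fat 0.5 [244.7 177.1] [ 523.1 -204.9   -0. ]
box 0.81 [303.  218.4] [515.3 202.7   5.1]
box 0.74 [260.3 166.2] [ 457.3 -169.8   52.1]
lid_hinge 0.79 [290.6 207.7] [577.5 198.1  82.4]
lid_hinge 0.6 [281.1 181.2] [444.3 -29.8  35.7]
lid_handle 0.77 [263.3 199.4] [559.7  -5.5  -0.6]
lid_handle 0.61 [387.1 246.8] [376.3 506.1  -0.5]
mat 0.59 [242.9 177.8] [ 540.3 -193.5    8.2]
bottle_mid 0.75 [213.7 209. ] [827.4  49.9  98.8]
bottle_mid 0.71 [234.6 178.5] [ 594.  -178.5   32. ]
tape_mid 0.9 [387.1 248. ] [430.9 541.4  48.4]
pads_mid 0.78 [226.3 141.1] [ 404.  -564.6    8.5]
pads_mid 0.59 [242.7 176.9] [ 536.9 -200.4    8.4]
```

```bash
python3 - <<'E'
from h import *
im=cv2.imread("pics/top0.png")[90:320,80:440]; cv2.imwrite("pics/top0c.png",cv2.resize(im,(792,506),interpolation=cv2.INTER_CUBIC))
im=cv2.imread("pics/scene0.png")[100:300,170:430]; cv2.imwrite("pics/scene0c.png",cv2.resize(im,(780,600),interpolation=cv2.INTER_CUBIC))
E
```

```text
(no output)
```

View pics/top0c.png

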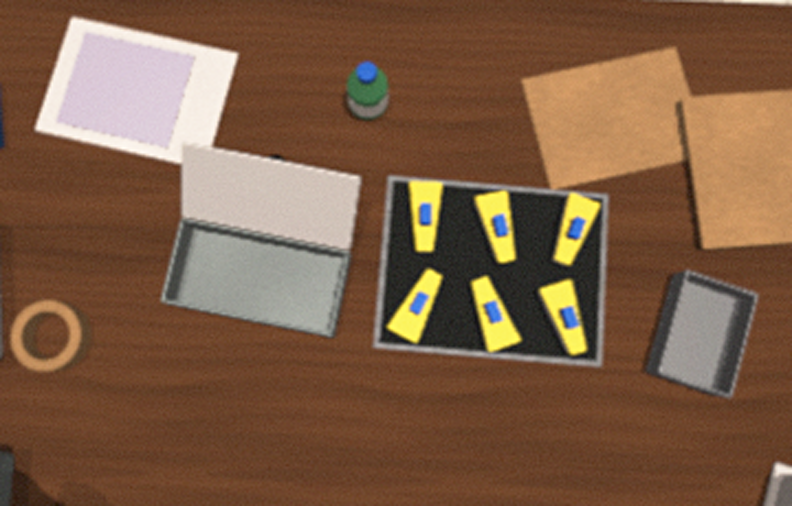

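View pics/scene0c.png

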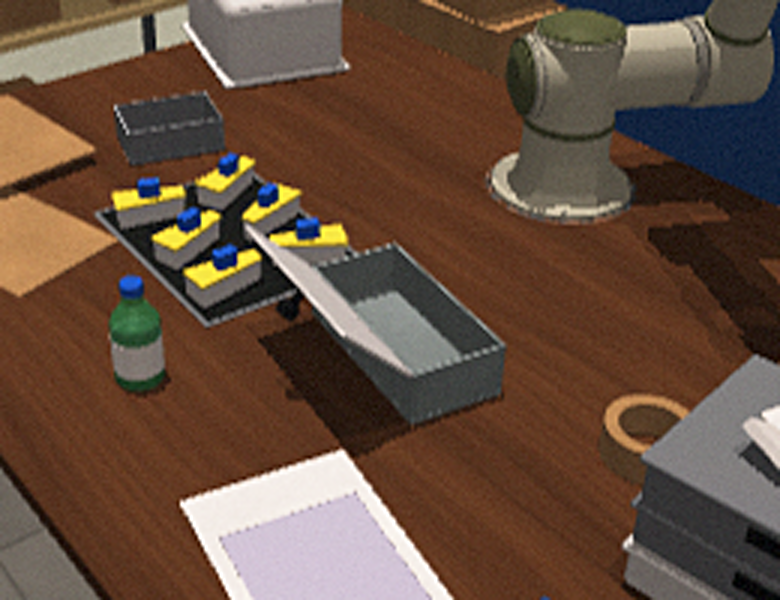

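The top view shows six tubs on the mat (crop about x 390–600, y 180–350), all standing apart. The box with its open lid is to their left (crop 165–360, 150–335). Bottle, tape and tray are clear of the path. Next I measure the tubs from the top view and bring the wrist camera over the box.

```bash
cat >> h.py <<'E'
def plan(x,y,z,deg=None):
    """tool-frame shift to world (x,y,z); deg: wanted direction of tool y (mod 180)"""
    T=tool(); d=T[:3,:3].T@(np.array([x,y,z])-T[:3,3]); s="shift tx %.1f ty %.1f tz %.1f"%tuple(d)
    if deg is not None:
        a=np.degrees(np.arctan2(T[1,1],T[0,1])); t=(deg-a+90)%180-90; s+="  az %.3f (dyaw %.1f) j6 %.2f"%(-np.radians(t),t,sense()["joints"][5])
    print("at",T[:3,3].round(1),s)
def tubs(c,ztop=42,zmin=150):
    hsv=cv2.cvtColor(c["color"],cv2.COLOR_RGB2HSV); out=[]
    Y=cv2.inRange(hsv,(18,90,90),(40,255,255)); B=cv2.inRange(hsv,(100,110,60),(130,255,255))
    n,l,st,_=cv2.connectedComponentsWithStats(Y|cv2.dilate(B,np.ones((3,3)))&cv2.dilate(Y,np.ones((9,9))))
    for i in range(1,n):
        if st[i,4]<zmin: continue
        v,u=np.nonzero((l==i)&(Y>0)); v0=v
        P=np.array([atz(c,p,ztop)[:2] for p in zip(u[::max(1,len(u)//1500)],v[::max(1,len(u)//1500)])])
        # trapezium fit: long axis from the hull, centre at mid-extent
        h=cv2.convexHull(P.astype(np.float32))[:,0].astype(float); m=np.zeros((1,1))
        M=cv2.moments(h.astype(np.float32)); g=np.array([M["m10"],M["m01"]])/M["m00"]
        a=.5*np.arctan2(2*M["mu11"],M["mu20"]-M["mu02"]); e=np.array([np.cos(a),np.sin(a)]); t=(h-g)@e; mid=(t.max()+t.min())/2
        if mid>0: e=-e
        ctr=g+ (e if mid<=0 else -e)*mid if False else g+np.array([np.cos(a),np.sin(a)])*mid
        # blue handle centre
        w=(l==i)&(B>0); hv,hu=np.nonzero(w); hc=atz(c,(hu.mean(),hv.mean()),ztop+26)[:2] if len(hu)>5 else None
        out.append(dict(c=ctr,fat=np.degrees(np.arctan2(e[1],e[0])),L=np.ptp(t),A=M["m00"],h=hc,off=abs(mid)))
    return out
E
python3 - <<'E'
from h import *
c=snap("top")
for t in tubs(c): print(t["c"].round(1),"fat dir %.1f L %.1f A %.0f off %.1f"%(t["fat"],t["L"],t["A"],t["off"]),t["h"])
plan(470,215,430)
E
```

```text
[609.7 -75.4] fat dir 0.3 L 116.0 A 5189 off 5.7 [608.00225446 -73.17593368]
[ 595.7 -194.3] fat dir 14.2 L 118.4 A 5378 off 6.1 [ 594.14599628 -192.40918808]
[ 594.  -315.5] fat dir -20.7 L 119.2 A 5232 off 5.5 [ 592.66271233 -313.23469216]
[469.3 -67.4] fat dir 153.2 L 117.5 A 5193 off 6.3 [468.60410465 -66.92461263]
[ 458.2 -184.2] fat dir -157.8 L 118.0 A 5294 off 6.2 [ 457.64731841 -182.43827525]
[ 452.6 -303.5] fat dir 18.4 L 118.5 A 5246 off 6.5 [ 452.01035786 -300.4133015 ]
at [123.2 510.3 192.1] shift tx -406.4 ty -205.7 tz -237.9
```

```bash
python3 -m jog '[{"tz":-48},{"tz":-48},{"tz":-48},{"tz":-48},{"tz":-46}]' 40; python3 -m jog '[{"tx":-41,"ty":-21},{"tx":-41,"ty":-21},{"tx":-41,"ty":-21},{"tx":-41,"ty":-21},{"tx":-41,"ty":-21}]'; python3 -m jog '[{"tx":-41,"ty":-21},{"tx":-41,"ty":-21},{"tx":-41,"ty":-21},{"tx":-41,"ty":-21},{"tx":-41,"ty":-21}]';python3 -m jog '[{"tx":0}]'
python3 - <<'E'
from h import *
np.set_printoptions(precision=1,suppress=True)
c=snap("wrist","w1.png"); print(tool(), c["W"])
for n in ["wrist"]:
    for q in ["box","lid_hinge","lid_handle"]:
        for r in place_of(q,n)[:2]: print(q,r["conf"],np.array(r["centre"]),atd(c,r["centre"]))
P=cloud(c); np.save("box.npy",P)
plan(520,-190,430)
E
```

```text
[[ -1.    0.2  -0.  123.1]
 [  0.2   1.   -0.  510.4]
 [  0.   -0.   -1.  192.1]
 [  0.    0.    0.    1. ]] [[  0.2  -0.9  -0.3  49.6]
 [  1.    0.2   0.1 528.4]
 [ -0.   -0.3   1.  375.2]
 [  0.    0.    0.    1. ]]
at [123.2 510.3 192.1] shift tx -550.0 ty -587.7 tz -237.9schema error: expected keys tx, ty, tz, ax, ay, az, jaw
schema error: expected keys tx, ty, tz, ax, ay, az, jaw
schema error: expected keys tx, ty, tz, ax, ay, az, jaw
schema error: expected keys tx, ty, tz, ax, ay, az, jaw
```

View pics/w1.png

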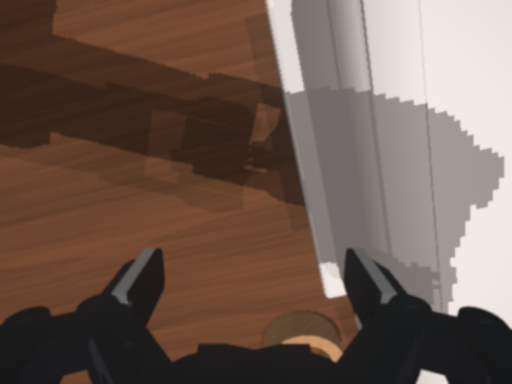

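The rows need all the keys. The picture only shows the start position: the tape roll at the bottom and a white box edge at the right.

```bash
python3 -m jog '[{"tx":0,"ty":0,"tz":-48,"ax":0,"ay":0,"az":0,"jaw":-1},{"tx":0,"ty":0,"tz":-48,"ax":0,"ay":0,"az":0,"jaw":-1},{"tx":0,"ty":0,"tz":-48,"ax":0,"ay":0,"az":0,"jaw":-1},{"tx":0,"ty":0,"tz":-48,"ax":0,"ay":0,"az":0,"jaw":-1},{"tx":-40,"ty":-20,"tz":-40,"ax":0,"ay":0,"az":0,"jaw":-1}]' 40; python3 -m jog '[{"tx":-50,"ty":-35,"tz":0,"ax":0,"ay":0,"az":0,"jaw":-1},{"tx":-50,"ty":-35,"tz":0,"ax":0,"ay":0,"az":0,"jaw":-1},{"tx":-50,"ty":-35,"tz":0,"ax":0,"ay":0,"az":0,"jaw":-1},{"tx":-50,"ty":-35,"tz":0,"ax":0,"ay":0,"az":0,"jaw":-1},{"tx":-50,"ty":-35,"tz":0,"ax":0,"ay":0,"az":0,"jaw":-1}]';python3 -m jog '[{"tx":-26,"ty":-25,"tz":0,"ax":0,"ay":0,"az":0,"jaw":-1},{"tx":0,"ty":0,"tz":0,"ax":0,"ay":0,"az":0,"jaw":-1},{"tx":0,"ty":0,"tz":0,"ax":0,"ay":0,"az":0,"jaw":-1}]'
python3 - <<'E'
from h import *
np.set_printoptions(precision=1,suppress=True)
c=snap("wrist","w2.png"); print(tool())
for n in ["wrist"]:
    for q in ["box","lid_hinge","lid_handle"]:
        for r in place_of(q,n)[:2]: print(q,r["conf"],np.array(r["centre"]),atd(c,r["centre"]))
P=cloud(c); np.save("box.npy",P)
plan(450,-190,430,90)
E
```

```text
time_s: 1.88
eef_pos: [156.6, 481.8, 425.6]
ee_rot: [0.0, 0.116, 0.993, 0.0]
force: [1.2, -0.0, -1.3]
grip_width: 1.001
grip_force: 0.0
time_s: 2.5
eef_pos: [360.2, 251.1, 424.3]
ee_rot: [0.0, 0.118, 0.993, 0.0]
force: [0.4, 0.3, -0.2]
grip_width: 1.002
grip_force: 0.0
time_s: 2.88
eef_pos: [378.5, 222.7, 424.2]
ee_rot: [0.0, 0.118, 0.993, 0.0]
force: [0.3, -0.4, -0.0]
grip_width: 1.001
grip_force: 0.0
[[ -1.    0.2   0.  378.3]
 [  0.2   1.    0.  223. ]
 [ -0.    0.   -1.  424.3]
 [  0.    0.    0.    1. ]]
box 0.61 [253.1 202.4] [503.2 191.6   6.6]
lid_hinge 0.79 [253.3 251.3] [572.5 175.4  84.1]
lid_hinge 0.32 [ 85.8 250.9] [ 526.8 -186.9    4.7]
lid_handle 0.96 [257.  306.3] [641.8 165.5 153.3]
at [378.3 223.  424.2] shift tx -166.0 ty -385.0 tz -5.8  az -0.235 (dyaw 13.5) j6 -1.07
```

View pics/w2.png

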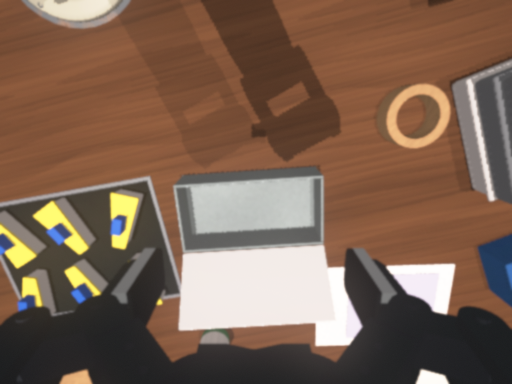

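The wrist picture shows the whole open box, with the floor around (253,205), the hinge at row 250 and the knob at (217,338). It also shows five tubs at the left. I fit the box from the depth image and move on over the mat.

```bash
python3 - <<'E'
from h import *
P=np.load("box.npy").reshape(-1,3)
near=(abs(P[:,0]-500)<130)&(abs(P[:,1]-190)<190)
f=near&(P[:,2]>-1)&(P[:,2]<10)
print(np.histogram(P[near][:,2],bins=range(-10,180,6)))
r=P[near&(P[:,2]>68)&(P[:,2]<82)][:,:2].astype(np.float32); print(len(r),cv2.minAreaRect(r))
# robust: rim outline trimmed
lid=P[near&(P[:,2]>95)]; 
A=np.c_[lid[:,:2],np.ones(len(lid))]; print("lid plane",np.linalg.lstsq(A,lid[:,2],rcond=None)[0], len(lid))
im=cv2.imread("pics/w2.png")
E
python3 - <<'E'
from h import *
import numpy as np
c=capture("wrist"); 
T=tool(); c["W"]=T@c["mount"]
P=cloud(c); D=c["color"].astype(float)
# floor polygon: lighter region inside walls, bounded by z<9 in the box neighbourhood and brightness
R0=(abs(P[...,0]-500)<120)&(abs(P[...,1]-192)<170)
hsv=cv2.cvtColor(c["color"],cv2.COLOR_RGB2HSV)
m=R0&(P[...,2]>1)&(P[...,2]<12)&(hsv[...,1]<70)
m=cv2.morphologyEx(m.astype(np.uint8),cv2.MORPH_OPEN,np.ones((5,5)))
n,l,st,_=cv2.connectedComponentsWithStats(m); i=1+st[1:,4].argmax(); v,u=np.nonzero(l==i)
Q=np.array([atz(c,p,5)[:2] for p in zip(u,v)],np.float32); print("floor",len(Q),cv2.minAreaRect(Q),np.median(P[l==i][:,2]))
E
```

```text
(array([   0, 7021, 8133,  591,  321,  285,  336,  327,  338,  375,  336,
        386,  408,  377, 1171,  725,  648,  630,  652,  685,  671,  705,
        616,  544,  454,  380,  272,  159,   53,    0,    0]), array([-10,  -4,   2,   8,  14,  20,  26,  32,  38,  44,  50,  56,  62,
        68,  74,  80,  86,  92,  98, 104, 110, 116, 122, 128, 134, 140,
       146, 152, 158, 164, 170, 176]))
1871 ((503.8201904296875, 185.31228637695312), (267.49298095703125, 138.98391723632812), 80.35277557373047)
lid plane [-1.70218885e+00  1.67474607e-01  1.13039336e+03] 18905
floor 6053 ((513.0308837890625, 183.71458435058594), (260.6717224121094, 107.71003723144531), 80.33363342285156) 6.360568999390807
```

```bash
python3 -m jog '[{"tx":-30,"ty":-55,"tz":-2,"ax":0,"ay":0,"az":0,"jaw":-1},{"tx":-30,"ty":-55,"tz":-2,"ax":0,"ay":0,"az":0,"jaw":-1},{"tx":-30,"ty":-55,"tz":-2,"ax":0,"ay":0,"az":0,"jaw":-1},{"tx":-30,"ty":-55,"tz":0,"ax":0,"ay":0,"az":0,"jaw":-1},{"tx":-6,"ty":-55,"tz":0,"ax":0,"ay":0,"az":0,"jaw":-1}]'; python3 -m jog '[{"tx":0,"ty":-55,"tz":0,"ax":0,"ay":0,"az":0,"jaw":-1},{"tx":0,"ty":-55,"tz":0,"ax":0,"ay":0,"az":-0.12,"jaw":-1},{"tx":0,"ty":0,"tz":0,"ax":0,"ay":0,"az":-0.115,"jaw":-1},{"tx":0,"ty":0,"tz":0,"ax":0,"ay":0,"az":0,"jaw":-1}]'
python3 - <<'E'
from h import *
c=snap("wrist","w3.png"); print(tool()[:3,3])
for z in (42,):
  for t in tubs(c,z): print(t["c"].round(1),"fat dir %.1f L %.1f A %.0f off %.1f"%(t["fat"],t["L"],t["A"],t["off"]),t["h"])
P=cloud(c); np.save("mat.npy",P)
E
```

```text
time_s: 3.75
eef_pos: [436.9, -75.8, 429.3]
ee_rot: [-0.001, 0.118, 0.993, 0.0]
force: [1.0, 0.8, -0.1]
grip_width: 0.998
grip_force: 0.0
time_s: 4.25
eef_pos: [410.8, -180.8, 430.1]
ee_rot: [0.0, 0.002, 1.0, 0.0]
force: [0.3, 0.2, 0.1]
grip_width: 0.999
grip_force: 0.0
[ 410.88087548 -180.370257    430.18982506]
[ 454.  -303.8] fat dir 19.1 L 120.2 A 5444 off 7.0 [ 450.93882991 -302.12324395]
[ 459.8 -184.5] fat dir -157.9 L 120.6 A 5390 off 5.8 [ 456.67059784 -184.09334107]
[471.  -67.7] fat dir 154.0 L 118.1 A 5168 off 5.4 [467.09526435 -69.28369572]
[ 596.4 -317.1] fat dir -20.0 L 120.3 A 5435 off 5.7 [ 592.03589661 -314.98657296]
[ 596.2 -194.9] fat dir 14.1 L 119.7 A 5500 off 5.9 [ 592.6685098  -194.34602386]
[610.9 -74.7] fat dir -0.7 L 118.8 A 5240 off 6.6 [606.89297722 -77.1243285 ]
```

Box fit: centre about (501.5, 185.8), with its y axis at 80.35°. Both rim and floor give the same position along y, and the lid hinge agrees. The tub poses from the top and wrist cameras, both taken at z = 42, agree within 2 mm. I go to the first tub, which will sit at the box's +y end with its fat end at +x.

```bash
python3 -m jog '[{"tx":-28,"ty":15,"tz":45,"ax":0,"ay":0,"az":0,"jaw":0},{"tx":-28,"ty":15,"tz":45,"ax":0,"ay":0,"az":0,"jaw":0},{"tx":-28,"ty":15,"tz":45,"ax":0,"ay":0,"az":0,"jaw":0},{"tx":-28,"ty":15,"tz":45,"ax":0,"ay":0,"az":0,"jaw":0},{"tx":-28,"ty":15,"tz":45,"ax":0,"ay":0,"az":0,"jaw":0}]'; python3 -m jog '[{"tx":-28,"ty":15,"tz":45,"ax":0,"ay":0,"az":0,"jaw":0},{"tx":-30,"ty":15,"tz":45,"ax":0,"ay":0,"az":0,"jaw":0},{"tx":0,"ty":0,"tz":0,"ax":0,"ay":0,"az":0,"jaw":0},{"tx":0,"ty":0,"tz":0,"ax":0,"ay":0,"az":0,"jaw":0}]'
python3 - <<'E'
from h import *
np.set_printoptions(precision=1,suppress=True)
c=snap("wrist","w4.png")
for r in find_in("tub0_center","wrist")[:2]: print(r)
for t in tubs(c): print(t["c"].round(1),"fat dir %.1f L %.1f off %.1f"%(t["fat"],t["L"],t["off"]),t["h"])
P=cloud(c); hs=cv2.cvtColor(c["color"],cv2.COLOR_RGB2HSV); m=cv2.inRange(hs,(18,90,90),(40,255,255))>0
print("yellow z",np.percentile(P[m][:,2],[10,50,90]))
b=(cv2.inRange(hs,(100,110,60),(130,255,255))>0)&(P[...,2]>60)&(P[...,2]<75); Q=P[b]; print("handle top",Q.mean(0),cv2.minAreaRect(Q[:,:2].astype(np.float32)))
c=snap("top"); P=cloud(c).reshape(-1,3); n=(abs(P[:,0]-500)<130)&(abs(P[:,1]-190)<170)&(P[:,2]>68)&(P[:,2]<84); print("top rim",cv2.minAreaRect(P[n][:,:2].astype(np.float32)))
plan(610.3,-75,46,89.8)
E
```

```text
time_s: 4.92
eef_pos: [551.9, -104.2, 203.9]
ee_rot: [0.0, 0.001, 1.0, -0.0]
force: [0.3, -0.7, 0.5]
grip_width: 0.5
grip_force: 0.0
time_s: 5.42
eef_pos: [609.3, -75.8, 116.5]
ee_rot: [0.001, 0.001, 1.0, -0.0]
force: [0.5, 0.4, 0.7]
grip_width: 0.501
grip_force: 0.0
{'centre': [255.9, 199.8], 'conf': 0.82}
[ 485.2 -176. ] fat dir 33.5 L 63.1 off 2.7 [ 474.8 -184.2]
[488.5 -74.9] fat dir -35.9 L 76.7 off 3.0 [479.4 -70.1]
[ 493.9 -263.4] fat dir -6.6 L 16.7 off 1.2 None
[ 596.4 -194.8] fat dir 13.8 L 115.9 off 6.4 [ 595.5 -193.9]
[610.7 -75.7] fat dir 0.1 L 114.6 off 7.2 [606.2 -75.6]
yellow z [41.2 43.3 44.3]
handle top [ 561.9 -123.9   69. ] ((543.7639770507812, -133.4063262939453), (140.43190002441406, 155.21998596191406), 86.36592864990234)
top rim ((506.5721740722656, 185.07872009277344), (270.0145263671875, 143.7177734375), 80.3707046508789)
at [609.3 -76.6 117.1] shift tx -0.8 ty 1.6 tz 71.1  az 0.001 (dyaw -0.1) j6 -1.88
```

View pics/w4.png

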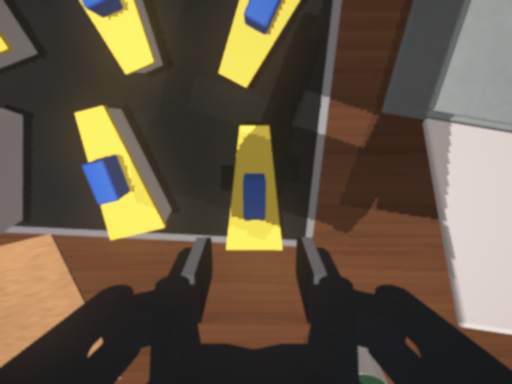

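The target tub is centred below the fingers, with its handle at (255,197). Its measured top is 43 mm and the handle top about 69 mm, as they should be. I descend and grip.

```bash
python3 -m jog '[{"tx":-1,"ty":1,"tz":30,"ax":0,"ay":0,"az":0,"jaw":0},{"tx":0,"ty":0,"tz":25,"ax":0,"ay":0,"az":0,"jaw":0},{"tx":0,"ty":0,"tz":15,"ax":0,"ay":0,"az":0,"jaw":0},{"tx":0,"ty":0,"tz":0,"ax":0,"ay":0,"az":0,"jaw":1},{"tx":0,"ty":0,"tz":0,"ax":0,"ay":0,"az":0,"jaw":1}]' 40; python3 -m jog '[{"tx":0,"ty":0,"tz":0,"ax":0,"ay":0,"az":0,"jaw":1},{"tx":0,"ty":0,"tz":0,"ax":0,"ay":0,"az":0,"jaw":1},{"tx":0,"ty":0,"tz":0,"ax":0,"ay":0,"az":0,"jaw":1}]'
python3 - <<'E'
from h import *
plan(610,-75,250)
o=np.array([501.5,185.8]); ex=np.array([.986,-.168]); ey=np.array([.168,.986])
for s in (100,60,20,-20,-60,-100): print(s,(o+s*ey).round(1))
E
```

```text
time_s: 6.2
eef_pos: [610.6, -75.5, 46.4]
ee_rot: [0.001, 0.001, 1.0, -0.0]
force: [0.5, 0.2, 0.1]
grip_width: 0.08
grip_force: 0.0
time_s: 6.58
eef_pos: [610.0, -75.2, 45.3]
ee_rot: [0.0, 0.001, 1.0, -0.0]
force: [-0.0, -0.8, 0.9]
grip_width: -0.001
grip_force: 0.0
at [610.  -75.2  45.3] shift tx -0.1 ty 0.1 tz -204.7
100 [518.3 284.4]
60 [511.6 245. ]
20 [504.9 205.5]
-20 [498.1 166.1]
-60 [491.4 126.6]
-100 [484.7  87.2]
```

The fingers shut on nothing, so I look.

```bash
python3 - <<'E'
from h import *
np.set_printoptions(precision=1,suppress=True)
c=snap("wrist","w5.png")
for t in tubs(c): print(t["c"],"fat dir %.1f L %.1f off %.1f"%(t["fat"],t["L"],t["off"]),t["h"])
c=snap("top","t5.png")
for t in tubs(c): print(t["c"],"fat dir %.1f L %.1f off %.1f"%(t["fat"],t["L"],t["off"]),t["h"])
E
```

```text
[ 497.  -172.6] fat dir 66.5 L 46.5 off 2.7 None
[499.2 -79.3] fat dir -46.6 L 56.0 off 3.5 None
[ 596.1 -194.3] fat dir 13.5 L 114.7 off 6.0 [ 596.6 -191.2]
[603.  -76.4] fat dir -3.5 L 99.3 off 1.4 [595.7 -75.3]
[ 596.3 -196.3] fat dir 8.1 L 118.6 off 1.8 [ 594.3 -192.6]
[ 594.3 -315.6] fat dir -20.4 L 118.5 off 5.7 [ 592.9 -313.5]
[ 458.2 -184.2] fat dir -157.8 L 118.0 off 6.2 [ 457.6 -182.4]
[ 452.4 -303.5] fat dir 18.8 L 118.2 off 6.4 [ 452.  -300.4]
```

View pics/w5.png

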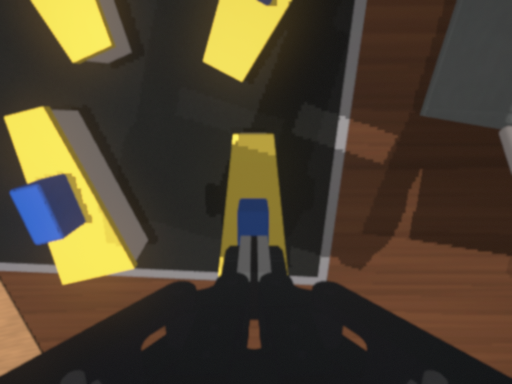

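```bash
python3 - <<'E'
from h import *
np.set_printoptions(precision=1,suppress=True)
c=snap("wrist"); P=cloud(c)
for r in range(190,300,6): print(r,c["color"][r,253],P[r,253], c["color"][r,262],P[r,262])
c=snap("scene","s5.png"); cv2.imwrite("pics/s5c.png",cv2.resize(c["color"][140:230,180:300,::-1],(800,600),interpolation=cv2.INTER_CUBIC))
E
```

```text
190 [141 123  47] [589.  -75.2  43. ] [141 122  46] [589.  -69.6  43.2]
196 [139 121  48] [592.8 -75.2  43.7] [139 121  48] [592.6 -69.6  44.2]
202 [34 52 94] [593.3 -75.2  53.9] [33 52 94] [593.2 -69.8  54.2]
208 [34 53 95] [593.4 -75.2  64.1] [34 52 94] [593.4 -70.1  64.1]
214 [ 34  56 103] [595.1 -75.2  69.3] [ 34  56 103] [595.3 -70.2  68.8]
220 [ 35  56 104] [598.2 -75.2  70.3] [ 34  56 104] [598.5 -70.2  69.6]
226 [ 32  55 103] [602.4 -75.2  68.8] [ 34  56 104] [601.9 -70.2  70. ]
232 [ 33  56 104] [605.6 -75.2  69.9] [ 34  56 104] [605.9 -70.1  69.3]
238 [30 28 28] [597.8 -75.1  94.2] [93 92 91] [598.5 -70.8  92.7]
244 [31 29 29] [598.6 -75.1  98.9] [93 92 91] [598.8 -70.9  98.6]
250 [29 29 28] [598.4 -75.1 105.3] [92 92 91] [598.7 -71.1 104.7]
256 [28 27 27] [598.4 -75.1 110.6] [92 91 91] [598.4 -71.2 110.7]
262 [27 25 26] [598.1 -75.  116.3] [92 91 91] [598.6 -71.3 115.4]
268 [27 25 26] [598.  -75.  121.1] [92 92 91] [598.3 -71.5 120.6]
274 [30 30 30] [599.4 -75.  123.1] [89 90 89] [598.8 -71.5 124.2]
280 [30 29 30] [601.8 -75.  123.6] [28 30 30] [597.7 -71.7 129.9]
286 [29 27 29] [604.1 -75.  124.1] [28 29 30] [597.6 -71.8 133.8]
292 [29 28 29] [608.3 -75.  122.1] [27 27 28] [597.5 -71.9 137.5]
298 [29 28 29] [610.1 -75.  123.4] [27 27 29] [598.1 -72.  140.1]
```

View pics/s5c.png

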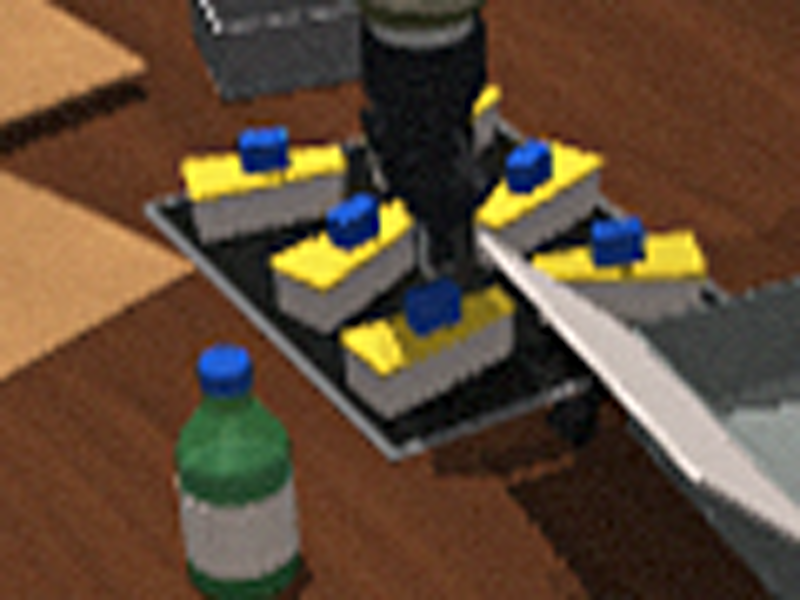

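```bash
python3 - <<'E'
from h import *
np.set_printoptions(precision=1,suppress=True)
c=snap("scene"); 
for px in [(246.7,181.2),(244.5,180.5)]:
    o,d=ray(c,px); t=(600-o[0])/d[0]; print(o+t*d, atd(c,px,1))
P=cloud(c); m=(abs(P[...,0]-608)<25)&(abs(P[...,1]+75)<25)&(c["color"].max(-1)<75)&(c["color"][...,2]<1.3*c["color"][...,0]+5)
v,u=np.nonzero(m); Q=P[m]; i=np.argsort(v)[-12:]; print(np.c_[u[i],v[i]],Q[i])
print(sense()["joints"],sense()["force"])
E
```

```text
[600.  -68.7  75.4] [ 541.9 -159.6    7.2]
[600.  -86.   70.2] [615.9 -60.7  89. ]
[[250 196]
 [251 196]
 [252 196]
 [248 197]
 [249 197]
 [250 197]
 [251 197]
 [252 197]
 [247 198]
 [248 198]
 [245 199]
 [246 199]] [[594.9 -55.1   4.4]
 [585.2 -61.9  -3.4]
 [587.  -51.3   3.2]
 [602.5 -59.6  -0.2]
 [600.2 -55.3   1.2]
 [597.5 -51.4   2.2]
 [590.  -55.   -2.9]
 [587.6 -50.6  -1.4]
 [611.3 -54.3   1.1]
 [608.1 -51.1   1.5]
 [621.7 -54.2   0.3]
 [617.7 -52.5  -0.5]]
[-0.3  0.6  1.4 -0.   1.1 -1.9] [-0.5 -0.2 -0.8]
```

The fingers closed above the handle. The wrist depth puts their tips at about z = 90, while the TCP reads 45, so the real tips lie about 43 mm behind the reported TCP. I open them, descend in small steps watching the force, and check.

```bash
python3 -m jog '[{"tx":0,"ty":0,"tz":0,"ax":0,"ay":0,"az":0,"jaw":0},{"tx":0,"ty":0,"tz":0,"ax":0,"ay":0,"az":0,"jaw":0},{"tx":0,"ty":0,"tz":10,"ax":0,"ay":0,"az":0,"jaw":0},{"tx":0,"ty":0,"tz":10,"ax":0,"ay":0,"az":0,"jaw":0},{"tx":0,"ty":0,"tz":0,"ax":0,"ay":0,"az":0,"jaw":0}]' ; python3 -m jog '[{"tx":0,"ty":0,"tz":8,"ax":0,"ay":0,"az":0,"jaw":0},{"tx":0,"ty":0,"tz":6,"ax":0,"ay":0,"az":0,"jaw":0},{"tx":0,"ty":0,"tz":0,"ax":0,"ay":0,"az":0,"jaw":0}]'
python3 - <<'E'
from h import *
np.set_printoptions(precision=1,suppress=True)
c=snap("wrist","w6.png"); P=cloud(c); m=(P[...,2]<200)&(P[...,2]>20)&(abs(P[...,1]+75)<45)&(c["color"].max(-1)<130)&(c["color"].std(-1)<4)&(P[...,0]<625)&(P[...,0]>580)
v,u=np.nonzero(m); k=np.argsort(P[m][:,2])[:300:25]; print(np.c_[u[k],v[k],P[m][k]]); print(tool()[:3,3])
E
```

```text
time_s: 7.45
eef_pos: [609.2, -74.9, 23.7]
ee_rot: [-0.001, 0.001, 1.0, 0.0]
force: [-0.3, -0.6, -0.3]
grip_width: 0.5
grip_force: 0.0
time_s: 7.82
eef_pos: [609.6, -75.0, 10.5]
ee_rot: [-0.0, 0.001, 1.0, 0.0]
force: [0.2, -0.5, -0.8]
grip_width: 0.5
grip_force: 0.0
[[ 267.   220.   593.4  -67.8   46.8]
 [ 212.   269.   617.7  -96.2   53.7]
 [ 211.   250.   606.2  -96.    55.1]
 [ 297.   241.   600.7  -53.4   56.2]
 [ 211.   263.   612.5  -96.    56.7]
 [ 296.   269.   615.7  -53.5   57.2]
 [ 210.   252.   605.8  -96.1   57.8]
 [ 303.   238.   598.1  -50.9   58.4]
 [ 306.   238.   597.9  -49.6   58.9]
 [ 299.   239.   598.1  -53.    59.5]
 [ 191.   247.   602.1 -104.8   59.8]
 [ 297.   262.   610.   -53.6   60.2]]
[609.9 -75.1  10.9]
```

View pics/w6.png

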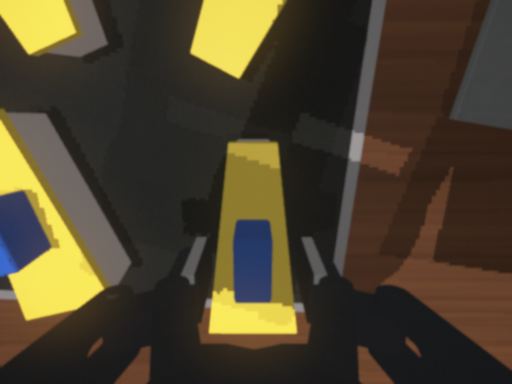

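The fingers now straddle the handle, with tips at z ≈ 55 and the handle at (253,260). I close.

```bash
python3 -m jog '[{"tx":0,"ty":0,"tz":2,"ax":0,"ay":0,"az":0,"jaw":1},{"tx":0,"ty":0,"tz":0,"ax":0,"ay":0,"az":0,"jaw":1},{"tx":0,"ty":0,"tz":0,"ax":0,"ay":0,"az":0,"jaw":1},{"tx":0,"ty":0,"tz":0,"ax":0,"ay":0,"az":0,"jaw":1}]' 40; python3 -m jog '[{"tx":0,"ty":0,"tz":-10,"ax":0,"ay":0,"az":0,"jaw":1},{"tx":0,"ty":0,"tz":-40,"ax":0,"ay":0,"az":0,"jaw":1},{"tx":0,"ty":0,"tz":-50,"ax":0,"ay":0,"az":0,"jaw":1},{"tx":0,"ty":0,"tz":-50,"ax":0,"ay":0,"az":0,"jaw":1},{"tx":0,"ty":0,"tz":-50,"ax":0,"ay":0,"az":0.165,"jaw":1}]'; python3 -m jog '[{"tx":0,"ty":0,"tz":0,"ax":0,"ay":0,"az":0,"jaw":1},{"tx":0,"ty":0,"tz":0,"ax":0,"ay":0,"az":0,"jaw":1}]'
python3 - <<'E'
from h import *
np.set_printoptions(precision=1,suppress=True)
c=snap("wrist")
for t in tubs(c,215): print(t["c"],"fat dir %.1f L %.1f off %.1f"%(t["fat"],t["L"],t["off"]),t["h"])
plan(518.3,284.4,150,80.35)
E
```

```text
time_s: 8.38
eef_pos: [609.9, -75.2, 9.1]
ee_rot: [0.0, 0.001, 1.0, -0.0]
force: [0.1, 0.2, -1.2]
grip_width: 0.204
grip_force: 40.0
time_s: 9.0
eef_pos: [609.6, -75.0, 211.5]
ee_rot: [0.0, 0.085, 0.996, -0.0]
force: [-0.5, 0.7, -1.8]
grip_width: 0.2
grip_force: 39.9
time_s: 9.25
eef_pos: [609.4, -75.0, 208.3]
ee_rot: [-0.001, 0.083, 0.997, 0.0]
force: [-0.2, -0.2, -1.4]
grip_width: 0.197
grip_force: 40.0
[ 496.5 -125.2] fat dir 27.4 L 59.4 off 0.6 [ 498.7 -119.9]
[506.1 -66.6] fat dir 149.7 L 49.7 off 0.2 [505.  -64.6]
[ 499.5 -180.3] fat dir 7.8 L 49.1 off 5.0 [ 499.9 -166.6]
[ 566.  -129.2] fat dir 14.3 L 58.7 off 3.1 [ 562.9 -123.4]
[ 565.5 -190.8] fat dir -20.6 L 59.1 off 3.2 [ 562.  -176.1]
[589.8 -71.6] fat dir -10.3 L 65.9 off 2.1 [599.5 -72.8]
[677.4 -85.7] fat dir -100.2 L 39.0 off 0.3 [643.5 -80.4]
at [609.3 -74.9 207.7] shift tx 148.9 ty 339.3 tz 58.2  az 0.003 (dyaw -0.1) j6 -1.72
```

Gripped firmly: width 0.20, 40 N. TCP = foot + 7 mm. I carry it over the +y slot.

```bash
python3 -m jog '[{"tx":21,"ty":48,"tz":0,"ax":0,"ay":0,"az":0,"jaw":1},{"tx":21,"ty":48,"tz":0,"ax":0,"ay":0,"az":0,"jaw":1},{"tx":21,"ty":48,"tz":0,"ax":0,"ay":0,"az":0,"jaw":1},{"tx":21,"ty":48,"tz":0,"ax":0,"ay":0,"az":0,"jaw":1},{"tx":21,"ty":48,"tz":0,"ax":0,"ay":0,"az":0,"jaw":1}]'; python3 -m jog '[{"tx":21,"ty":48,"tz":0,"ax":0,"ay":0,"az":0,"jaw":1},{"tx":23,"ty":51,"tz":0,"ax":0,"ay":0,"az":0,"jaw":1},{"tx":0,"ty":0,"tz":50,"ax":0,"ay":0,"az":0,"jaw":1},{"tx":0,"ty":0,"tz":50,"ax":0,"ay":0,"az":0,"jaw":1},{"tx":0,"ty":0,"tz":0,"ax":0,"ay":0,"az":0,"jaw":1}]'; python3 -m jog '[{"tx":0,"ty":0,"tz":0,"ax":0,"ay":0,"az":0,"jaw":1}]'
python3 - <<'E'
from h import *
np.set_printoptions(precision=1,suppress=True)
c=snap("wrist","w7.png"); P=cloud(c); np.save("p7.npy",P)
plan(518.3,284.4,100,80.35)
ex=np.array([.986,-.168]); ey=np.array([.168,.986]); o=np.array([501.5,185.8])
hs=cv2.cvtColor(c["color"],cv2.COLOR_RGB2HSV); m=cv2.inRange(hs,(18,90,60),(40,255,255))>0
Q=P[m]; Q=Q[Q[:,2]>100]; X=(Q[:,:2]-o)@ex; Y=(Q[:,:2]-o)@ey; print("tub top in box frame x",X.min(),X.max(),"z",np.median(Q[:,2]))
for a in range(-60,30,15):
    k=(X>a)&(X<a+10); print(a,Y[k].min() if k.any() else None,Y[k].max() if k.any() else None)
Q=P.reshape(-1,3); Y=(Q[:,:2]-o)@ey; X=(Q[:,:2]-o)@ex; k=(Q[:,2]>72)&(Q[:,2]<84)&(abs(Y)<150)&(abs(X)<75); print("rim Y",np.percentile(Y[k],[.5,99.5]),"X",np.percentile(X[k],[.5,1,5,20]))
k2=k&(abs(X)<50); print(np.histogram(Y[k2],bins=np.arange(-150,151,4)))
E
```

```text
time_s: 9.93
eef_pos: [545.0, 180.4, 207.7]
ee_rot: [-0.001, 0.083, 0.997, -0.0]
force: [1.6, 0.2, -2.0]
grip_width: 0.201
grip_force: 39.9
time_s: 10.55
eef_pos: [516.6, 283.1, 104.9]
ee_rot: [-0.004, 0.083, 0.997, -0.002]
force: [0.1, 0.1, -0.1]
grip_width: 0.197
grip_force: 39.9
time_s: 10.68
eef_pos: [520.1, 284.0, 110.7]
ee_rot: [0.001, 0.083, 0.997, 0.0]
force: [0.2, -0.2, -0.7]
grip_width: 0.197
grip_force: 40.0
at [520.4 284.1 111.2] shift tx 2.2 ty -0.1 tz 11.2  az 0.002 (dyaw -0.1) j6 -1.10
tub top in box frame x -74.21684999876827 58.87101019182062 z 145.0635892911371
-60 87.60752322455227 111.90670552323772
-45 85.79559954321735 113.82805647854705
-30 84.3834731206427 115.80110731412671
-15 82.35398563008597 117.88678524649617
0 81.69688550602997 118.57578522775528
15 None None
rim Y [-99.5 134.5] X [-66.5 -66.5 -65.9 -64. ]
(array([  0,   0,   0,   0,   0,   0,   0,   0,   0,   0,   0,   0,   0,
         0,   0,   0,   0,   0,   0,   0,   0,   0,   0,   0,   0,   0,
         0,   0,   0,   0,   0,   0,   0,   0,   0,   0,   0,   0,   0,
         0,   0,   0,   0,   0,   0,   0,   0,   0,   0,   0,   0,   0,
         0,   0,   0,   0,   0,   0,   0,   0,   0,   0,   0,   0,   0,
         0,   0,   0,   0, 151, 614,  95,   0,   0,   0]), array([-150, -146, -142, -138, -134, -130, -126, -122, -118, -114, -110,
       -106, -102,  -98,  -94,  -90,  -86,  -82,  -78,  -74,  -70,  -66,
        -62,  -58,  -54,  -50,  -46,  -42,  -38,  -34,  -30,  -26,  -22,
        -18,  -14,  -10,   -6,   -2,    2,    6,   10,   14,   18,   22,
         26,   30,   34,   38,   42,   46,   50,   54,   58,   62,   66,
         70,   74,   78,   82,   86,   90,   94,   98,  102,  106,  110,
        114,  118,  122,  126,  130,  134,  138,  142,  146,  150]))
```

View pics/w7.png

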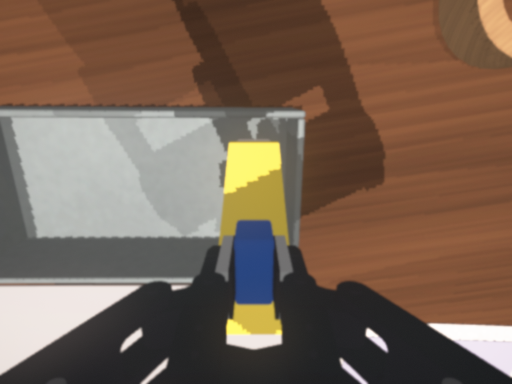

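```bash
python3 - <<'E'
from h import *
P=np.load("p7.npy"); im=cv2.imread("pics/w7.png"); hs=cv2.cvtColor(im,cv2.COLOR_BGR2HSV); m=cv2.inRange(hs,(18,90,60),(40,255,255))>0
ex=np.array([.986,-.168]); o=np.array([501.5,185.8]); 
for col in (245,253,260,270):
    r=[i for i in range(100,240) if m[i,col]][:3]+[i for i in range(300,350) if m[i,col]][-2:]
    print(col,[(i,P[i,col,2].round(0),((P[i,col,:2]-o)@ex).round(1)) for i in r])
E
```

```text
245 [(141, np.float64(140.0), np.float64(-53.8)), (142, np.float64(145.0), np.float64(-54.0)), (143, np.float64(145.0), np.float64(-53.6)), (332, np.float64(145.0), np.float64(56.6)), (333, np.float64(146.0), np.float64(56.9))]
253 [(141, np.float64(140.0), np.float64(-53.9)), (142, np.float64(143.0), np.float64(-53.8)), (143, np.float64(146.0), np.float64(-53.8)), (332, np.float64(146.0), np.float64(56.0)), (333, np.float64(145.0), np.float64(57.8))]
260 [(141, np.float64(140.0), np.float64(-54.0)), (142, np.float64(144.0), np.float64(-53.9)), (143, np.float64(145.0), np.float64(-53.6)), (332, np.float64(145.0), np.float64(57.3)), (333, np.float64(146.0), np.float64(57.0))]
270 [(141, np.float64(140.0), np.float64(-53.9)), (142, np.float64(144.0), np.float64(-53.9)), (143, np.float64(145.0), np.float64(-53.5)), (332, np.float64(146.0), np.float64(56.4)), (333, np.float64(145.0), np.float64(57.8))]
```

The tub sits level and on line, its centre 1.7 mm off the middle line and its Y at 100. The rim matches my box pose. I lower and release with a narrow opening.

```bash
python3 -m jog '[{"tx":2,"ty":0,"tz":30,"ax":0,"ay":0,"az":0,"jaw":1},{"tx":0,"ty":0,"tz":30,"ax":0,"ay":0,"az":0,"jaw":1},{"tx":0,"ty":0,"tz":20,"ax":0,"ay":0,"az":0,"jaw":1},{"tx":0,"ty":0,"tz":12,"ax":0,"ay":0,"az":0,"jaw":1},{"tx":0,"ty":0,"tz":4,"ax":0,"ay":0,"az":0,"jaw":1}]'; python3 -m jog '[{"tx":0,"ty":0,"tz":0,"ax":0,"ay":0,"az":0,"jaw":1},{"tx":0,"ty":0,"tz":0,"ax":0,"ay":0,"az":0,"jaw":1}]'
```

```text
time_s: 11.35
eef_pos: [517.9, 284.3, 13.8]
ee_rot: [0.001, 0.083, 0.997, 0.0]
force: [0.5, 0.3, -1.5]
grip_width: 0.2
grip_force: 40.0
time_s: 11.6
eef_pos: [517.8, 284.4, 13.9]
ee_rot: [0.001, 0.083, 0.997, 0.0]
force: [-0.8, -0.0, -1.1]
grip_width: 0.205
grip_force: 40.0
```

```bash
python3 -m jog '[{"tx":0,"ty":0,"tz":1,"ax":0,"ay":0,"az":0,"jaw":1},{"tx":0,"ty":0,"tz":0,"ax":0,"ay":0,"az":0,"jaw":0.4},{"tx":0,"ty":0,"tz":0,"ax":0,"ay":0,"az":0,"jaw":0.4},{"tx":0,"ty":0,"tz":-20,"ax":0,"ay":0,"az":0,"jaw":0.4},{"tx":0,"ty":0,"tz":-30,"ax":0,"ay":0,"az":0,"jaw":0.4}]'; python3 -m jog '[{"tx":0,"ty":0,"tz":-40,"ax":0,"ay":0,"az":0,"jaw":0.2},{"tx":0,"ty":0,"tz":-50,"ax":0,"ay":0,"az":0.15,"jaw":0},{"tx":0,"ty":0,"tz":-50,"ax":0,"ay":0,"az":0.14,"jaw":0},{"tx":0,"ty":0,"tz":0,"ax":0,"ay":0,"az":0,"jaw":0},{"tx":0,"ty":0,"tz":0,"ax":0,"ay":0,"az":0,"jaw":0}]'
cat >> h.py <<'E'
O=np.array([501.5,185.8]); EX=np.array([.986,-.168]); EY=np.array([.168,.986])
def slot(s): return O+s*EY
def show(c,z=42,lo=150):
    for t in tubs(c,z,lo):
        b=t["c"]-O; print(t["c"].round(1),"fat %.1f L %.1f off %.1f"%(t["fat"],t["L"],t["off"]),"box",round(b@EX,1),round(b@EY,1), "relfat %.1f"%(t["fat"]+9.65))
E
python3 - <<'E'
from h import *
show(snap("top")); 
plan(470.2,-67.5,100,63.6)
E
```

```text
time_s: 12.22
eef_pos: [516.9, 284.1, 62.1]
ee_rot: [-0.001, 0.083, 0.997, -0.0]
force: [-0.7, 0.2, 0.3]
grip_width: 0.304
grip_force: 0.0
time_s: 12.85
eef_pos: [516.9, 284.1, 201.3]
ee_rot: [-0.001, 0.226, 0.974, -0.0]
force: [-0.3, -0.4, 0.5]
grip_width: 0.5
grip_force: 0.0
[ 595.7 -194.2] fat 14.2 L 118.4 off 6.1 box 156.7 -358.9 relfat 23.8
[ 594.3 -315.6] fat -20.5 L 118.5 off 5.6 box 175.8 -478.8 relfat -10.8
[519.3 284.5] fat -9.6 L 117.0 off 6.2 box 0.9 100.3 relfat 0.0
[469.1 -67.7] fat 153.0 L 117.7 off 6.2 box 10.6 -255.4 relfat 162.6
[ 458.3 -184.1] fat -158.1 L 118.0 off 6.1 box 19.5 -372.0 relfat -148.4
[ 452.7 -303.2] fat 18.8 L 118.9 off 6.7 box 34.0 -490.4 relfat 28.4
at [516.8 284.  200.7] shift tx -113.2 ty -336.0 tz 101.1  az 0.005 (dyaw -0.3) j6 -0.81
```

Tub 1 stands exactly in place: box (0.9, 100.3), turned 0.0°. Now tub 2, the one with its fat end at -x.

```bash
python3 -m jog '[{"tx":-19,"ty":-56,"tz":0,"ax":0,"ay":0,"az":0,"jaw":0},{"tx":-19,"ty":-56,"tz":0,"ax":0,"ay":0,"az":0,"jaw":0},{"tx":-19,"ty":-56,"tz":0,"ax":0,"ay":0,"az":0,"jaw":0},{"tx":-19,"ty":-56,"tz":0,"ax":0,"ay":0,"az":0,"jaw":0},{"tx":-19,"ty":-56,"tz":0,"ax":0,"ay":0,"az":0,"jaw":0}]'; python3 -m jog '[{"tx":-18,"ty":-56,"tz":0,"ax":0,"ay":0,"az":0,"jaw":0},{"tx":0,"ty":0,"tz":50,"ax":0,"ay":0,"az":0,"jaw":0},{"tx":0,"ty":0,"tz":50,"ax":0,"ay":0,"az":0,"jaw":0},{"tx":0,"ty":0,"tz":0,"ax":0,"ay":0,"az":0,"jaw":0},{"tx":0,"ty":0,"tz":0,"ax":0,"ay":0,"az":0,"jaw":0}]'
python3 - <<'E'
from h import *
show(snap("wrist"),42,1500); plan(470,-67.6,9,63.6)
E
```

```text
time_s: 13.52
eef_pos: [478.0, -10.6, 200.9]
ee_rot: [-0.001, 0.226, 0.974, 0.0]
force: [-0.0, -0.9, -0.7]
grip_width: 0.501
grip_force: 0.0
time_s: 14.15
eef_pos: [471.2, -67.3, 103.4]
ee_rot: [0.001, 0.226, 0.974, -0.0]
force: [0.9, -0.9, -0.0]
grip_width: 0.499
grip_force: 0.0
[470.  -67.9] fat 153.9 L 115.2 off 6.5 box 11.6 -255.4 relfat 163.6
[ 455. -187.] fat -158.1 L 108.4 off 6.3 box 16.8 -375.4 relfat -148.5
[ 466.6 -293.1] fat 3.5 L 85.5 off 8.9 box 46.0 -478.0 relfat 13.1
at [471.5 -67.4 103.8] shift tx 1.6 ty -0.9 tz 94.8  az 0.005 (dyaw -0.3) j6 -1.50
```

```bash
python3 -m jog '[{"tx":1,"ty":-1,"tz":40,"ax":0,"ay":0,"az":0,"jaw":0},{"tx":0,"ty":0,"tz":35,"ax":0,"ay":0,"az":0,"jaw":0},{"tx":0,"ty":0,"tz":20,"ax":0,"ay":0,"az":0,"jaw":0},{"tx":0,"ty":0,"tz":0,"ax":0,"ay":0,"az":0,"jaw":0},{"tx":0,"ty":0,"tz":0,"ax":0,"ay":0,"az":0,"jaw":1}]' 40; python3 -m jog '[{"tx":0,"ty":0,"tz":0,"ax":0,"ay":0,"az":0,"jaw":1},{"tx":0,"ty":0,"tz":0,"ax":0,"ay":0,"az":0,"jaw":1},{"tx":0,"ty":0,"tz":0,"ax":0,"ay":0,"az":0,"jaw":1},{"tx":0,"ty":0,"tz":-10,"ax":0,"ay":0,"az":0,"jaw":1},{"tx":0,"ty":0,"tz":-40,"ax":0,"ay":0,"az":0,"jaw":1}]'; python3 -m jog '[{"tx":0,"ty":0,"tz":-50,"ax":0,"ay":0,"az":0,"jaw":1},{"tx":0,"ty":0,"tz":-50,"ax":0,"ay":0,"az":-0.14,"jaw":1},{"tx":0,"ty":0,"tz":-50,"ax":0,"ay":0,"az":-0.147,"jaw":1},{"tx":0,"ty":0,"tz":0,"ax":0,"ay":0,"az":0,"jaw":1},{"tx":0,"ty":0,"tz":0,"ax":0,"ay":0,"az":0,"jaw":1}]'
python3 - <<'E'
from h import *
plan(*slot(60),112,80.35)
E
```

```text
time_s: 14.82
eef_pos: [470.3, -68.0, 8.7]
ee_rot: [0.001, 0.226, 0.974, -0.0]
force: [0.2, -0.0, 0.2]
grip_width: 0.302
grip_force: 0.0
time_s: 15.45
eef_pos: [468.1, -67.2, 57.2]
ee_rot: [-0.002, 0.226, 0.974, 0.0]
force: [0.2, -0.6, -0.9]
grip_width: 0.198
grip_force: 39.8
time_s: 16.08
eef_pos: [468.7, -67.4, 206.7]
ee_rot: [-0.0, 0.085, 0.996, 0.0]
force: [-0.5, 0.1, -1.4]
grip_width: 0.202
grip_force: 39.8
at [468.7 -67.4 206.7] shift tx 10.7 ty 315.1 tz 94.7  az -0.002 (dyaw 0.1) j6 -1.79
```

```bash
python3 -m jog '[{"tx":2,"ty":52,"tz":0,"ax":0,"ay":0,"az":0,"jaw":1},{"tx":2,"ty":52,"tz":0,"ax":0,"ay":0,"az":0,"jaw":1},{"tx":2,"ty":52,"tz":0,"ax":0,"ay":0,"az":0,"jaw":1},{"tx":2,"ty":53,"tz":0,"ax":0,"ay":0,"az":0,"jaw":1},{"tx":2,"ty":53,"tz":0,"ax":0,"ay":0,"az":0,"jaw":1}]'; python3 -m jog '[{"tx":1,"ty":53,"tz":0,"ax":0,"ay":0,"az":0,"jaw":1},{"tx":0,"ty":0,"tz":50,"ax":0,"ay":0,"az":0,"jaw":1},{"tx":0,"ty":0,"tz":45,"ax":0,"ay":0,"az":0,"jaw":1},{"tx":0,"ty":0,"tz":0,"ax":0,"ay":0,"az":0,"jaw":1},{"tx":0,"ty":0,"tz":0,"ax":0,"ay":0,"az":0,"jaw":1}]'
cat >> h.py <<'E'
def held():
    c=snap("wrist"); T=tool(); z=T[2,3]+33; P=cloud(c); b=P[...,:2]-O
    m=cv2.inRange(cv2.cvtColor(c["color"],cv2.COLOR_RGB2HSV),(18,90,50),(40,255,255))>0
    m&=(abs(P[...,2]-z)<6); X=(b@EX)[m]; Y=(b@EY)[m]; lo,hi=np.percentile(X,[.3,99.7]); k=X<lo+35
    p=np.polyfit(X[k],Y[k],1); print("held: x mid %.1f len %.1f  axis y at mid %.1f slope %.3f z %.1f"%((lo+hi)/2,hi-lo,np.polyval(p,(lo+hi)/2),p[0],np.median(P[...,2][m])))
E
python3 - <<'E'
from h import *
held(); plan(*slot(60),13,80.35)
E
```

```text
time_s: 16.7
eef_pos: [502.9, 193.9, 205.6]
ee_rot: [-0.001, 0.085, 0.996, -0.0]
force: [0.7, -0.5, -1.3]
grip_width: 0.194
grip_force: 39.9
time_s: 17.32
eef_pos: [512.2, 244.8, 113.5]
ee_rot: [0.001, 0.085, 0.996, 0.0]
force: [0.1, -0.4, -0.0]
grip_width: 0.199
grip_force: 39.9
held: x mid -0.8 len 111.2  axis y at mid 60.3 slope -0.002 z 148.0
at [512.5 244.8 114. ] shift tx 1.2 ty -0.1 tz 101.0  az -0.002 (dyaw 0.1) j6 -1.16
```

Aligned (x -0.8, y 60.3). I lower, release, and raise with a turn towards tub 3 (tool y to 104°, az -0.41).

```bash
python3 -m jog '[{"tx":0,"ty":0,"tz":30,"ax":0,"ay":0,"az":0,"jaw":1},{"tx":0,"ty":0,"tz":30,"ax":0,"ay":0,"az":0,"jaw":1},{"tx":0,"ty":0,"tz":25,"ax":0,"ay":0,"az":0,"jaw":1},{"tx":0,"ty":0,"tz":12,"ax":0,"ay":0,"az":0,"jaw":1},{"tx":0,"ty":0,"tz":4,"ax":0,"ay":0,"az":0,"jaw":1}]'; python3 -m jog '[{"tx":0,"ty":0,"tz":1,"ax":0,"ay":0,"az":0,"jaw":1},{"tx":0,"ty":0,"tz":0,"ax":0,"ay":0,"az":0,"jaw":1},{"tx":0,"ty":0,"tz":0,"ax":0,"ay":0,"az":0,"jaw":0.4},{"tx":0,"ty":0,"tz":0,"ax":0,"ay":0,"az":0,"jaw":0.4},{"tx":0,"ty":0,"tz":-20,"ax":0,"ay":0,"az":0,"jaw":0.4}]'; python3 -m jog '[{"tx":0,"ty":0,"tz":-30,"ax":0,"ay":0,"az":0,"jaw":0.4},{"tx":0,"ty":0,"tz":-40,"ax":0,"ay":0,"az":0,"jaw":0.2},{"tx":0,"ty":0,"tz":-50,"ax":0,"ay":0,"az":-0.14,"jaw":0},{"tx":0,"ty":0,"tz":-50,"ax":0,"ay":0,"az":-0.14,"jaw":0},{"tx":0,"ty":0,"tz":0,"ax":0,"ay":0,"az":-0.13,"jaw":0}]'; python3 -m jog '[{"tx":0,"ty":0,"tz":0,"ax":0,"ay":0,"az":0,"jaw":0},{"tx":0,"ty":0,"tz":0,"ax":0,"ay":0,"az":0,"jaw":0}]'
python3 - <<'E'
from h import *
show(snap("top")); 
plan(596,-194.5,100,104)
E
```

```text
time_s: 18.0
eef_pos: [512.1, 244.8, 11.8]
ee_rot: [0.001, 0.085, 0.996, 0.0]
force: [-3.1, 0.5, 6.5]
grip_width: 0.199
grip_force: 41.0
time_s: 18.62
eef_pos: [510.9, 244.5, 29.3]
ee_rot: [-0.001, 0.085, 0.996, -0.0]
force: [0.3, 0.3, 0.5]
grip_width: 0.296
grip_force: 0.0
time_s: 19.25
eef_pos: [513.2, 245.2, 204.4]
ee_rot: [0.004, -0.122, 0.993, 0.0]
force: [-0.6, -0.4, -0.4]
grip_width: 0.504
grip_force: 0.0
time_s: 19.5
eef_pos: [511.3, 244.6, 199.4]
ee_rot: [-0.001, -0.119, 0.993, -0.0]
force: [-0.7, -0.4, 0.5]
grip_width: 0.497
grip_force: 0.0
[ 595.8 -194.5] fat 13.8 L 118.4 off 6.3 box 156.8 -359.2 relfat 23.5
[ 594.3 -315.6] fat -20.5 L 118.5 off 5.6 box 175.8 -478.8 relfat -10.8
[510.4 243.6] fat 177.4 L 116.6 off 2.5 box -0.9 58.5 relfat 187.0
[ 458.3 -184.3] fat -157.9 L 118.0 off 6.2 box 19.6 -372.2 relfat -148.2
[ 452.6 -303.6] fat 18.4 L 118.5 off 6.5 box 34.0 -490.7 relfat 28.0
at [511.3 244.6 199.4] shift tx 21.2 ty -446.7 tz 99.4  az -0.006 (dyaw 0.4) j6 -1.57
```

```bash
python3 -m jog '[{"tx":3,"ty":-56,"tz":0,"ax":0,"ay":0,"az":0,"jaw":0},{"tx":3,"ty":-56,"tz":0,"ax":0,"ay":0,"az":0,"jaw":0},{"tx":3,"ty":-56,"tz":0,"ax":0,"ay":0,"az":0,"jaw":0},{"tx":3,"ty":-56,"tz":0,"ax":0,"ay":0,"az":0,"jaw":0},{"tx":3,"ty":-56,"tz":0,"ax":0,"ay":0,"az":0,"jaw":0}]'; python3 -m jog '[{"tx":3,"ty":-56,"tz":0,"ax":0,"ay":0,"az":0,"jaw":0},{"tx":2,"ty":-56,"tz":0,"ax":0,"ay":0,"az":0,"jaw":0},{"tx":1,"ty":-55,"tz":0,"ax":0,"ay":0,"az":0,"jaw":0},{"tx":0,"ty":0,"tz":50,"ax":0,"ay":0,"az":0,"jaw":0},{"tx":0,"ty":0,"tz":50,"ax":0,"ay":0,"az":0,"jaw":0}]';  python3 -m jog '[{"tx":0,"ty":0,"tz":0,"ax":0,"ay":0,"az":0,"jaw":0},{"tx":0,"ty":0,"tz":0,"ax":0,"ay":0,"az":0,"jaw":0}]'
python3 - <<'E'
from h import *
show(snap("wrist"),42,1500); plan(596,-194.5,9,104); print("top");show(snap("top"))
E
```

```text
time_s: 20.18
eef_pos: [563.6, -32.6, 199.7]
ee_rot: [-0.0, -0.119, 0.993, 0.0]
force: [1.1, 1.3, -0.4]
grip_width: 0.501
grip_force: 0.0
time_s: 20.8
eef_pos: [597.3, -195.1, 98.1]
ee_rot: [-0.0, -0.118, 0.993, 0.0]
force: [1.4, -0.4, -0.7]
grip_width: 0.497
grip_force: 0.0
time_s: 21.05
eef_pos: [598.5, -194.8, 102.3]
ee_rot: [0.001, -0.12, 0.993, -0.001]
force: [0.7, 0.9, 0.6]
grip_width: 0.496
grip_force: 0.0
[ 493.4 -289.9] fat -72.8 L 53.5 off 0.5 box 71.9 -470.4 relfat -63.2
[ 480.2 -176.1] fat -156.1 L 67.2 off 0.8 box 39.8 -360.4 relfat -146.4
[ 595.4 -316.9] fat -20.3 L 115.6 off 6.6 box 177.0 -479.9 relfat -10.6
[ 596.4 -194.4] fat 13.8 L 114.4 off 6.8 box 157.5 -359.0 relfat 23.4
at [ 598.7 -194.9  102.7] shift tx 2.8 ty 1.3 tz 93.7  az -0.004 (dyaw 0.2) j6 -2.31
top
[516.  265.6] fat -174.4 L 133.9 off 0.3 box 0.9 81.1 relfat -164.8
[ 452.8 -303.6] fat 17.1 L 118.3 off 4.8 box 34.2 -490.8 relfat 26.7
```

```bash
python3 -m jog '[{"tx":2,"ty":1,"tz":40,"ax":0,"ay":0,"az":0,"jaw":0},{"tx":0,"ty":0,"tz":35,"ax":0,"ay":0,"az":0,"jaw":0},{"tx":0,"ty":0,"tz":19,"ax":0,"ay":0,"az":0,"jaw":0},{"tx":0,"ty":0,"tz":0,"ax":0,"ay":0,"az":0,"jaw":0},{"tx":0,"ty":0,"tz":0,"ax":0,"ay":0,"az":0,"jaw":1}]' 40; python3 -m jog '[{"tx":0,"ty":0,"tz":0,"ax":0,"ay":0,"az":0,"jaw":1},{"tx":0,"ty":0,"tz":0,"ax":0,"ay":0,"az":0,"jaw":1},{"tx":0,"ty":0,"tz":0,"ax":0,"ay":0,"az":0,"jaw":1},{"tx":0,"ty":0,"tz":-10,"ax":0,"ay":0,"az":0,"jaw":1},{"tx":0,"ty":0,"tz":-40,"ax":0,"ay":0,"az":0,"jaw":1}]'; python3 -m jog '[{"tx":0,"ty":0,"tz":-50,"ax":0,"ay":0,"az":0,"jaw":1},{"tx":0,"ty":0,"tz":-50,"ax":0,"ay":0,"az":0.14,"jaw":1},{"tx":0,"ty":0,"tz":-50,"ax":0,"ay":0,"az":0.14,"jaw":1},{"tx":0,"ty":0,"tz":0,"ax":0,"ay":0,"az":0.13,"jaw":1},{"tx":0,"ty":0,"tz":0,"ax":0,"ay":0,"az":0,"jaw":1}]';  python3 -m jog '[{"tx":0,"ty":0,"tz":0,"ax":0,"ay":0,"az":0,"jaw":1}]'
python3 - <<'E'
from h import *
plan(*slot(20),112,80.35)
E
```

```text
time_s: 21.78
eef_pos: [596.4, -194.5, 7.9]
ee_rot: [0.001, -0.12, 0.993, -0.001]
force: [1.0, -0.1, -1.4]
grip_width: 0.299
grip_force: 0.0
time_s: 22.4
eef_pos: [593.9, -193.2, 55.0]
ee_rot: [-0.002, -0.12, 0.993, 0.001]
force: [0.5, 0.2, -0.9]
grip_width: 0.207
grip_force: 39.3
time_s: 23.02
eef_pos: [595.1, -193.8, 206.4]
ee_rot: [-0.0, 0.084, 0.996, 0.0]
force: [0.9, 0.0, -2.3]
grip_width: 0.202
grip_force: 39.4
time_s: 23.15
eef_pos: [594.9, -193.8, 205.4]
ee_rot: [-0.001, 0.084, 0.997, 0.0]
force: [-0.0, -0.0, -1.5]
grip_width: 0.198
grip_force: 39.4
at [ 594.9 -193.8  205.4] shift tx 155.2 ty 378.6 tz 93.9  az 0.001 (dyaw -0.1) j6 -1.91
```

```bash
python3 -m jog '[{"tx":22,"ty":54,"tz":0,"ax":0,"ay":0,"az":0,"jaw":1},{"tx":22,"ty":54,"tz":0,"ax":0,"ay":0,"az":0,"jaw":1},{"tx":22,"ty":54,"tz":0,"ax":0,"ay":0,"az":0,"jaw":1},{"tx":22,"ty":54,"tz":0,"ax":0,"ay":0,"az":0,"jaw":1},{"tx":22,"ty":54,"tz":0,"ax":0,"ay":0,"az":0,"jaw":1}]'; python3 -m jog '[{"tx":22,"ty":54,"tz":0,"ax":0,"ay":0,"az":0,"jaw":1},{"tx":23,"ty":55,"tz":0,"ax":0,"ay":0,"az":0,"jaw":1},{"tx":0,"ty":0,"tz":50,"ax":0,"ay":0,"az":0,"jaw":1},{"tx":0,"ty":0,"tz":44,"ax":0,"ay":0,"az":0,"jaw":1},{"tx":0,"ty":0,"tz":0,"ax":0,"ay":0,"az":0,"jaw":1}]'; python3 -m jog '[{"tx":0,"ty":0,"tz":0,"ax":0,"ay":0,"az":0,"jaw":1}]'
python3 - <<'E'
from h import *
held(); plan(*slot(20),13,80.35); show(snap("wrist"),45,600)
E
```

```text
time_s: 23.78
eef_pos: [531.6, 92.5, 205.7]
ee_rot: [-0.0, 0.084, 0.996, 0.0]
force: [0.5, -0.1, -1.3]
grip_width: 0.202
grip_force: 39.6
time_s: 24.4
eef_pos: [504.6, 205.5, 109.4]
ee_rot: [-0.003, 0.084, 0.996, -0.001]
force: [-0.3, -0.1, -0.9]
grip_width: 0.202
grip_force: 39.7
time_s: 24.52
eef_pos: [507.5, 205.8, 113.8]
ee_rot: [0.001, 0.085, 0.996, 0.0]
force: [0.1, 0.2, -0.8]
grip_width: 0.202
grip_force: 39.7
held: x mid 1.5 len 111.6  axis y at mid 21.0 slope 0.005 z 149.3
at [507.8 205.9 114.2] shift tx 3.1 ty -0.9 tz 101.1  az -0.001 (dyaw 0.1) j6 -1.23
[514.1 237.5] fat 85.2 L 136.6 off 5.7 box 3.7 53.1 relfat 94.9
[637.5 183.7] fat 80.8 L 56.8 off 0.3 box 134.4 20.8 relfat 90.4
```

```bash
python3 -m jog '[{"tx":2,"ty":-1,"tz":30,"ax":0,"ay":0,"az":0,"jaw":1},{"tx":0,"ty":0,"tz":30,"ax":0,"ay":0,"az":0,"jaw":1},{"tx":0,"ty":0,"tz":25,"ax":0,"ay":0,"az":0,"jaw":1},{"tx":0,"ty":0,"tz":12,"ax":0,"ay":0,"az":0,"jaw":1},{"tx":0,"ty":0,"tz":4,"ax":0,"ay":0,"az":0,"jaw":1}]'; python3 -m jog '[{"tx":0,"ty":0,"tz":0,"ax":0,"ay":0,"az":0,"jaw":1},{"tx":0,"ty":0,"tz":0,"ax":0,"ay":0,"az":0,"jaw":1},{"tx":0,"ty":0,"tz":0,"ax":0,"ay":0,"az":0,"jaw":0.4},{"tx":0,"ty":0,"tz":0,"ax":0,"ay":0,"az":0,"jaw":0.4},{"tx":0,"ty":0,"tz":-20,"ax":0,"ay":0,"az":0,"jaw":0.4}]'; python3 -m jog '[{"tx":0,"ty":0,"tz":-30,"ax":0,"ay":0,"az":0,"jaw":0.4},{"tx":0,"ty":0,"tz":-40,"ax":0,"ay":0,"az":0,"jaw":0.2},{"tx":0,"ty":0,"tz":-50,"ax":0,"ay":0,"az":-0.14,"jaw":0},{"tx":0,"ty":0,"tz":-50,"ax":0,"ay":0,"az":-0.14,"jaw":0},{"tx":0,"ty":0,"tz":0,"ax":0,"ay":0,"az":-0.14,"jaw":0}]'; python3 -m jog '[{"tx":0,"ty":0,"tz":0,"ax":0,"ay":0,"az":-0.133,"jaw":0},{"tx":0,"ty":0,"tz":0,"ax":0,"ay":0,"az":0,"jaw":0},{"tx":0,"ty":0,"tz":0,"ax":0,"ay":0,"az":0,"jaw":0}]'
python3 - <<'E'
from h import *
show(snap("top")); 
plan(458.8,-184.3,100,112)
E
```

```text
time_s: 25.25
eef_pos: [505.0, 205.2, 11.6]
ee_rot: [0.001, 0.085, 0.996, 0.0]
force: [0.7, 0.1, -1.2]
grip_width: 0.203
grip_force: 39.7
time_s: 25.88
eef_pos: [503.7, 205.0, 30.5]
ee_rot: [-0.001, 0.085, 0.996, -0.0]
force: [0.4, 0.4, 0.6]
grip_width: 0.299
grip_force: 0.0
time_s: 26.5
eef_pos: [506.1, 205.5, 205.3]
ee_rot: [0.004, -0.127, 0.992, 0.0]
force: [0.3, -0.2, -1.4]
grip_width: 0.499
grip_force: 0.0
time_s: 26.88
eef_pos: [504.5, 205.1, 201.1]
ee_rot: [0.0, -0.189, 0.982, -0.0]
force: [0.4, 0.9, -0.7]
grip_width: 0.499
grip_force: 0.0
[ 594.3 -315.5] fat -20.4 L 118.5 off 5.7 box 175.8 -478.7 relfat -10.7
[505.8 196.6] fat -12.1 L 113.7 off 6.9 box 2.5 11.4 relfat -2.4
[ 458.3 -184.3] fat -157.8 L 118.0 off 6.1 box 19.5 -372.1 relfat -148.2
[ 452.5 -303.4] fat 18.6 L 118.5 off 6.7 box 33.9 -490.5 relfat 28.3
at [504.4 205.1 201. ] shift tx 187.2 ty -344.5 tz 101.1  az -0.003 (dyaw 0.2) j6 -1.78
```

```bash
python3 -m jog '[{"tx":26,"ty":-49,"tz":0,"ax":0,"ay":0,"az":0,"jaw":0},{"tx":27,"ty":-49,"tz":0,"ax":0,"ay":0,"az":0,"jaw":0},{"tx":27,"ty":-49,"tz":0,"ax":0,"ay":0,"az":0,"jaw":0},{"tx":27,"ty":-49,"tz":0,"ax":0,"ay":0,"az":0,"jaw":0},{"tx":27,"ty":-49,"tz":0,"ax":0,"ay":0,"az":0,"jaw":0}]'; python3 -m jog '[{"tx":27,"ty":-49,"tz":0,"ax":0,"ay":0,"az":0,"jaw":0},{"tx":26,"ty":-50,"tz":0,"ax":0,"ay":0,"az":0,"jaw":0},{"tx":0,"ty":0,"tz":50,"ax":0,"ay":0,"az":0,"jaw":0},{"tx":0,"ty":0,"tz":50,"ax":0,"ay":0,"az":0,"jaw":0},{"tx":0,"ty":0,"tz":0,"ax":0,"ay":0,"az":0,"jaw":0}]'; python3 -m jog '[{"tx":0,"ty":0,"tz":0,"ax":0,"ay":0,"az":0,"jaw":0}]'
python3 - <<'E'
from h import *
show(snap("wrist"),42,1500); plan(458.8,-184.3,9,112); print("top");c=snap("top","t8.png");show(c)
cv2.imwrite("pics/t8c.png",cv2.resize(c["color"][160:250,140:250,::-1],(660,540),interpolation=cv2.INTER_CUBIC))
hs=cv2.cvtColor(c["color"],cv2.COLOR_RGB2HSV); B=cv2.inRange(hs,(100,110,60),(130,255,255)); n,l,st,ce=cv2.connectedComponentsWithStats(B)
for i in range(1,n):
    p=atz(c,ce[i],71)[:2]
    if st[i,4]>8 and abs(p[1]-186)<150: print("handle",((p-O)@EX).round(1),((p-O)@EY).round(1))
E
```

```text
time_s: 27.55
eef_pos: [471.3, -73.9, 201.2]
ee_rot: [0.0, -0.19, 0.982, -0.0]
force: [0.7, -0.5, 0.7]
grip_width: 0.5
grip_force: 0.0
time_s: 28.18
eef_pos: [458.0, -182.9, 98.8]
ee_rot: [-0.002, -0.19, 0.982, 0.002]
force: [0.6, 0.1, 0.2]
grip_width: 0.5
grip_force: 0.0
time_s: 28.3
eef_pos: [460.6, -184.4, 103.0]
ee_rot: [0.001, -0.19, 0.982, -0.001]
force: [0.3, 0.6, 0.2]
grip_width: 0.498
grip_force: 0.0
[ 453.5 -303.4] fat 18.6 L 115.4 off 6.6 box 34.9 -490.4 relfat 28.3
[ 459.2 -184.2] fat -158.4 L 114.2 off 6.6 box 20.4 -372.0 relfat -148.8
[ 595.  -316.7] fat -20.4 L 118.7 off 7.1 box 176.6 -479.7 relfat -10.7
at [ 460.8 -184.4  103.3] shift tx 2.0 ty 1.2 tz 94.3  az -0.001 (dyaw 0.0) j6 -2.57
top
[ 594.3 -315.5] fat -20.4 L 118.5 off 5.7 box 175.8 -478.7 relfat -10.7
[515.6 248.7] fat -104.5 L 136.1 off 4.1 box 3.4 64.4 relfat -94.8
handle -0.8 97.1
handle -1.4 58.0
handle -2.2 17.4
```

View pics/t8c.png

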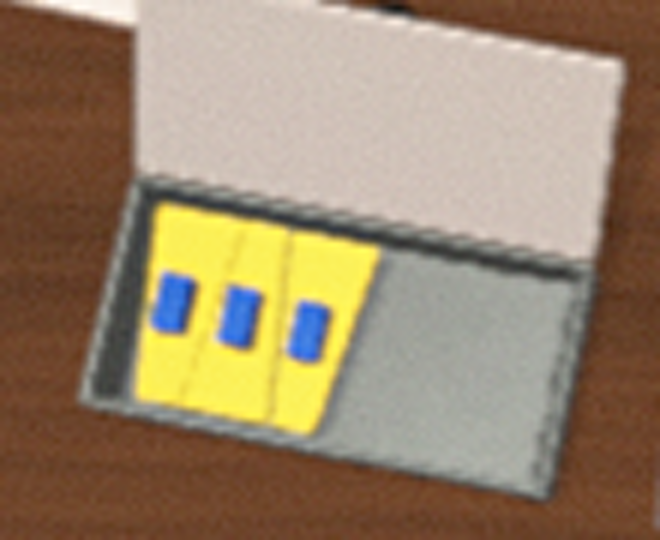

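The picture shows three tubs lying flat, head to tail, at about 40 mm pitch in the left half of the box (handles at crop (175,303), (240,317), (308,332)). I grasp tub 4.

```bash
python3 -m jog '[{"tx":2,"ty":1,"tz":40,"ax":0,"ay":0,"az":0,"jaw":0},{"tx":0,"ty":0,"tz":35,"ax":0,"ay":0,"az":0,"jaw":0},{"tx":0,"ty":0,"tz":19,"ax":0,"ay":0,"az":0,"jaw":0},{"tx":0,"ty":0,"tz":0,"ax":0,"ay":0,"az":0,"jaw":0},{"tx":0,"ty":0,"tz":0,"ax":0,"ay":0,"az":0,"jaw":1}]' 40; python3 -m jog '[{"tx":0,"ty":0,"tz":0,"ax":0,"ay":0,"az":0,"jaw":1},{"tx":0,"ty":0,"tz":0,"ax":0,"ay":0,"az":0,"jaw":1},{"tx":0,"ty":0,"tz":0,"ax":0,"ay":0,"az":0,"jaw":1},{"tx":0,"ty":0,"tz":-10,"ax":0,"ay":0,"az":0,"jaw":1},{"tx":0,"ty":0,"tz":-40,"ax":0,"ay":0,"az":0,"jaw":1}]'; python3 -m jog '[{"tx":0,"ty":0,"tz":-50,"ax":0,"ay":0,"az":0,"jaw":1},{"tx":0,"ty":0,"tz":-50,"ax":0,"ay":0,"az":0.14,"jaw":1},{"tx":0,"ty":0,"tz":-50,"ax":0,"ay":0,"az":0.14,"jaw":1},{"tx":0,"ty":0,"tz":0,"ax":0,"ay":0,"az":0.14,"jaw":1},{"tx":0,"ty":0,"tz":0,"ax":0,"ay":0,"az":0.132,"jaw":1}]';  python3 -m jog '[{"tx":0,"ty":0,"tz":0,"ax":0,"ay":0,"az":0,"jaw":1},{"tx":0,"ty":0,"tz":0,"ax":0,"ay":0,"az":0,"jaw":1}]'
python3 - <<'E'
from h import *
plan(*slot(-20),112,80.35)
E
```

```text
time_s: 29.02
eef_pos: [458.4, -184.2, 8.6]
ee_rot: [0.001, -0.19, 0.982, -0.001]
force: [-0.4, 0.1, -1.0]
grip_width: 0.299
grip_force: 0.0
time_s: 29.65
eef_pos: [456.4, -183.0, 57.0]
ee_rot: [-0.001, -0.19, 0.982, 0.001]
force: [1.0, -0.2, -1.3]
grip_width: 0.203
grip_force: 39.3
time_s: 30.28
eef_pos: [457.3, -183.6, 208.3]
ee_rot: [0.001, 0.087, 0.996, -0.0]
force: [0.5, 0.9, -1.3]
grip_width: 0.2
grip_force: 39.3
time_s: 30.52
eef_pos: [457.3, -183.6, 207.3]
ee_rot: [0.0, 0.083, 0.997, -0.0]
force: [0.3, 0.9, -1.6]
grip_width: 0.202
grip_force: 39.3
at [ 457.3 -183.6  207.3] shift tx 17.6 ty 351.6 tz 95.3  az 0.002 (dyaw -0.1) j6 -2.02
```

```bash
python3 -m jog '[{"tx":2,"ty":58,"tz":0,"ax":0,"ay":0,"az":0,"jaw":1},{"tx":3,"ty":58,"tz":0,"ax":0,"ay":0,"az":0,"jaw":1},{"tx":3,"ty":58,"tz":0,"ax":0,"ay":0,"az":0,"jaw":1},{"tx":3,"ty":59,"tz":0,"ax":0,"ay":0,"az":0,"jaw":1},{"tx":3,"ty":59,"tz":0,"ax":0,"ay":0,"az":0,"jaw":1}]'; python3 -m jog '[{"tx":3,"ty":59,"tz":0,"ax":0,"ay":0,"az":0,"jaw":1},{"tx":0,"ty":0,"tz":50,"ax":0,"ay":0,"az":0,"jaw":1},{"tx":0,"ty":0,"tz":45,"ax":0,"ay":0,"az":0,"jaw":1},{"tx":0,"ty":0,"tz":0,"ax":0,"ay":0,"az":0,"jaw":1},{"tx":0,"ty":0,"tz":0,"ax":0,"ay":0,"az":0,"jaw":1}]'
python3 - <<'E'
from h import *
held(); plan(*slot(-20),13,80.35)
E
```

```text
time_s: 31.15
eef_pos: [492.6, 108.5, 207.3]
ee_rot: [0.0, 0.083, 0.997, -0.0]
force: [0.9, 0.3, -0.6]
grip_width: 0.198
grip_force: 39.5
time_s: 31.78
eef_pos: [500.7, 165.2, 114.0]
ee_rot: [0.001, 0.084, 0.996, 0.0]
force: [0.7, 0.1, 0.2]
grip_width: 0.203
grip_force: 39.6
held: x mid 2.2 len 111.3  axis y at mid -20.2 slope 0.001 z 148.8
at [500.9 165.2 114.3] shift tx 3.2 ty 0.3 tz 101.3  az -0.000 (dyaw 0.0) j6 -1.31
```

```bash
python3 -m jog '[{"tx":2,"ty":0,"tz":30,"ax":0,"ay":0,"az":0,"jaw":1},{"tx":0,"ty":0,"tz":30,"ax":0,"ay":0,"az":0,"jaw":1},{"tx":0,"ty":0,"tz":25,"ax":0,"ay":0,"az":0,"jaw":1},{"tx":0,"ty":0,"tz":12,"ax":0,"ay":0,"az":0,"jaw":1},{"tx":0,"ty":0,"tz":4,"ax":0,"ay":0,"az":0,"jaw":1}]'; python3 -m jog '[{"tx":0,"ty":0,"tz":0,"ax":0,"ay":0,"az":0,"jaw":1},{"tx":0,"ty":0,"tz":0,"ax":0,"ay":0,"az":0,"jaw":1},{"tx":0,"ty":0,"tz":0,"ax":0,"ay":0,"az":0,"jaw":0.4},{"tx":0,"ty":0,"tz":0,"ax":0,"ay":0,"az":0,"jaw":0.4},{"tx":0,"ty":0,"tz":-20,"ax":0,"ay":0,"az":0,"jaw":0.4}]'; python3 -m jog '[{"tx":0,"ty":0,"tz":-30,"ax":0,"ay":0,"az":0,"jaw":0.4},{"tx":0,"ty":0,"tz":-40,"ax":0,"ay":0,"az":0,"jaw":0.2},{"tx":0,"ty":0,"tz":-50,"ax":0,"ay":0,"az":0.1,"jaw":0},{"tx":0,"ty":0,"tz":-50,"ax":0,"ay":0,"az":0.086,"jaw":0},{"tx":0,"ty":0,"tz":0,"ax":0,"ay":0,"az":0,"jaw":0}]'; python3 -m jog '[{"tx":0,"ty":0,"tz":0,"ax":0,"ay":0,"az":0,"jaw":0}]'
python3 - <<'E'
from h import *
show(snap("top")); 
plan(594.9,-316.3,100,69.7)
E
```

```text
time_s: 32.45
eef_pos: [498.3, 165.6, 11.8]
ee_rot: [0.001, 0.084, 0.996, 0.0]
force: [-0.2, -0.3, -0.2]
grip_width: 0.192
grip_force: 39.7
time_s: 33.08
eef_pos: [496.8, 165.4, 30.5]
ee_rot: [-0.001, 0.084, 0.996, -0.0]
force: [-0.6, 0.6, 0.2]
grip_width: 0.301
grip_force: 0.0
time_s: 33.7
eef_pos: [499.2, 165.8, 204.8]
ee_rot: [0.004, 0.177, 0.984, 0.001]
force: [0.0, -0.3, -0.3]
grip_width: 0.501
grip_force: 0.0
time_s: 33.83
eef_pos: [497.3, 165.5, 200.4]
ee_rot: [-0.0, 0.176, 0.984, -0.0]
force: [-0.2, -0.7, -0.1]
grip_width: 0.496
grip_force: 0.0
[ 594.3 -315.6] fat -20.5 L 118.5 off 5.7 box 175.8 -478.8 relfat -10.8
[ 452.5 -303.4] fat 18.6 L 118.5 off 6.7 box 33.9 -490.5 relfat 28.3
[472.8 253.1] fat -97.7 L 107.1 off 0.7 box -39.7 61.5 relfat -88.1
at [497.1 165.5 199.9] shift tx -259.1 ty -417.8 tz 99.8  az -0.000 (dyaw 0.0) j6 -1.12
```

```bash
python3 -m jog '[{"tx":-29,"ty":-47,"tz":0,"ax":0,"ay":0,"az":0,"jaw":0},{"tx":-29,"ty":-47,"tz":0,"ax":0,"ay":0,"az":0,"jaw":0},{"tx":-29,"ty":-47,"tz":0,"ax":0,"ay":0,"az":0,"jaw":0},{"tx":-29,"ty":-47,"tz":0,"ax":0,"ay":0,"az":0,"jaw":0},{"tx":-29,"ty":-46,"tz":0,"ax":0,"ay":0,"az":0,"jaw":0}]'; python3 -m jog '[{"tx":-29,"ty":-46,"tz":0,"ax":0,"ay":0,"az":0,"jaw":0},{"tx":-29,"ty":-46,"tz":0,"ax":0,"ay":0,"az":0,"jaw":0},{"tx":-28,"ty":-46,"tz":0,"ax":0,"ay":0,"az":0,"jaw":0},{"tx":-28,"ty":-46,"tz":0,"ax":0,"ay":0,"az":0,"jaw":0},{"tx":0,"ty":0,"tz":50,"ax":0,"ay":0,"az":0,"jaw":0}]'; python3 -m jog '[{"tx":0,"ty":0,"tz":50,"ax":0,"ay":0,"az":0,"jaw":0},{"tx":0,"ty":0,"tz":0,"ax":0,"ay":0,"az":0,"jaw":0},{"tx":0,"ty":0,"tz":0,"ax":0,"ay":0,"az":0,"jaw":0}]'
python3 - <<'E'
from h import *
show(snap("wrist"),42,1500); plan(594.9,-316.3,9,69.7)
E
```

```text
time_s: 34.5
eef_pos: [552.0, -105.9, 199.7]
ee_rot: [-0.001, 0.176, 0.984, 0.0]
force: [0.6, 0.2, 0.1]
grip_width: 0.5
grip_force: 0.0
time_s: 35.12
eef_pos: [596.3, -321.2, 151.7]
ee_rot: [0.003, 0.178, 0.984, -0.002]
force: [0.1, 0.2, -0.8]
grip_width: 0.499
grip_force: 0.0
time_s: 35.5
eef_pos: [596.0, -316.8, 102.9]
ee_rot: [0.001, 0.176, 0.984, -0.001]
force: [-0.7, -0.2, 1.3]
grip_width: 0.499
grip_force: 0.0
[ 479.2 -300.7] fat 39.9 L 87.2 off 8.0 box 59.8 -483.5 relfat 49.5
[ 642.4 -333.5] fat -20.4 L 215.4 off 19.6 box 226.1 -488.3 relfat -10.7
[ 630.  -557.3] fat 139.6 L 136.5 off 7.6 box 251.6 -711.1 relfat 149.2
at [ 596.3 -316.9  103.6] shift tx 1.8 ty 0.2 tz 94.6  az -0.000 (dyaw 0.0) j6 -1.88
```

```bash
python3 -m jog '[{"tx":1,"ty":0,"tz":40,"ax":0,"ay":0,"az":0,"jaw":0},{"tx":0,"ty":0,"tz":35,"ax":0,"ay":0,"az":0,"jaw":0},{"tx":0,"ty":0,"tz":19,"ax":0,"ay":0,"az":0,"jaw":0},{"tx":0,"ty":0,"tz":0,"ax":0,"ay":0,"az":0,"jaw":0},{"tx":0,"ty":0,"tz":0,"ax":0,"ay":0,"az":0,"jaw":1}]' 40; python3 -m jog '[{"tx":0,"ty":0,"tz":0,"ax":0,"ay":0,"az":0,"jaw":1},{"tx":0,"ty":0,"tz":0,"ax":0,"ay":0,"az":0,"jaw":1},{"tx":0,"ty":0,"tz":0,"ax":0,"ay":0,"az":0,"jaw":1},{"tx":0,"ty":0,"tz":-10,"ax":0,"ay":0,"az":0,"jaw":1},{"tx":0,"ty":0,"tz":-40,"ax":0,"ay":0,"az":0,"jaw":1}]'; python3 -m jog '[{"tx":0,"ty":0,"tz":-50,"ax":0,"ay":0,"az":0,"jaw":1},{"tx":0,"ty":0,"tz":-50,"ax":0,"ay":0,"az":-0.1,"jaw":1},{"tx":0,"ty":0,"tz":-50,"ax":0,"ay":0,"az":-0.086,"jaw":1},{"tx":0,"ty":0,"tz":0,"ax":0,"ay":0,"az":0,"jaw":1},{"tx":0,"ty":0,"tz":0,"ax":0,"ay":0,"az":0,"jaw":1}]'
python3 - <<'E'
from h import *
plan(*slot(-60),112,80.35)
E
```

```text
time_s: 36.17
eef_pos: [595.3, -316.8, 9.2]
ee_rot: [0.001, 0.176, 0.984, -0.001]
force: [0.3, -0.5, 0.3]
grip_width: 0.298
grip_force: 0.0
time_s: 36.8
eef_pos: [593.1, -315.1, 55.8]
ee_rot: [-0.002, 0.176, 0.984, 0.001]
force: [-0.1, 0.4, -0.9]
grip_width: 0.203
grip_force: 39.2
time_s: 37.42
eef_pos: [594.0, -315.7, 206.1]
ee_rot: [-0.001, 0.085, 0.996, 0.001]
force: [0.2, -0.2, -2.1]
grip_width: 0.202
grip_force: 39.3
at [ 594.  -315.7  206.1] shift tx 175.5 ty 418.6 tz 94.8  az -0.001 (dyaw 0.1) j6 -2.06
```

```bash
python3 -m jog '[{"tx":22,"ty":52,"tz":0,"ax":0,"ay":0,"az":0,"jaw":1},{"tx":22,"ty":52,"tz":0,"ax":0,"ay":0,"az":0,"jaw":1},{"tx":22,"ty":52,"tz":0,"ax":0,"ay":0,"az":0,"jaw":1},{"tx":22,"ty":52,"tz":0,"ax":0,"ay":0,"az":0,"jaw":1},{"tx":22,"ty":52,"tz":0,"ax":0,"ay":0,"az":0,"jaw":1}]'; python3 -m jog '[{"tx":22,"ty":52,"tz":0,"ax":0,"ay":0,"az":0,"jaw":1},{"tx":22,"ty":53,"tz":0,"ax":0,"ay":0,"az":0,"jaw":1},{"tx":21,"ty":53,"tz":0,"ax":0,"ay":0,"az":0,"jaw":1},{"tx":0,"ty":0,"tz":50,"ax":0,"ay":0,"az":0,"jaw":1},{"tx":0,"ty":0,"tz":44,"ax":0,"ay":0,"az":0,"jaw":1}]'; python3 -m jog '[{"tx":0,"ty":0,"tz":0,"ax":0,"ay":0,"az":0,"jaw":1},{"tx":0,"ty":0,"tz":0,"ax":0,"ay":0,"az":0,"jaw":1}]'
python3 - <<'E'
from h import *
held(); plan(*slot(-60),13,80.35)
E
```

```text
time_s: 38.05
eef_pos: [528.1, -39.3, 205.5]
ee_rot: [-0.002, 0.085, 0.996, 0.0]
force: [1.0, 0.3, -1.8]
grip_width: 0.201
grip_force: 39.4
time_s: 38.67
eef_pos: [490.5, 126.1, 110.4]
ee_rot: [-0.001, 0.084, 0.996, -0.0]
force: [0.5, -0.7, -2.0]
grip_width: 0.197
grip_force: 39.5
time_s: 38.92
eef_pos: [492.7, 125.3, 114.3]
ee_rot: [0.001, 0.085, 0.996, 0.0]
force: [-0.2, 0.2, -1.5]
grip_width: 0.201
grip_force: 39.6
held: x mid 0.9 len 111.8  axis y at mid -60.6 slope 0.007 z 148.5
at [493.  125.3 114.7] shift tx 2.0 ty 1.0 tz 101.7  az -0.001 (dyaw 0.0) j6 -1.38
```

```bash
python3 -m jog '[{"tx":1,"ty":0.5,"tz":30,"ax":0,"ay":0,"az":0,"jaw":1},{"tx":0,"ty":0,"tz":30,"ax":0,"ay":0,"az":0,"jaw":1},{"tx":0,"ty":0,"tz":25,"ax":0,"ay":0,"az":0,"jaw":1},{"tx":0,"ty":0,"tz":12,"ax":0,"ay":0,"az":0,"jaw":1},{"tx":0,"ty":0,"tz":4,"ax":0,"ay":0,"az":0,"jaw":1}]'; python3 -m jog '[{"tx":0,"ty":0,"tz":0,"ax":0,"ay":0,"az":0,"jaw":1},{"tx":0,"ty":0,"tz":0,"ax":0,"ay":0,"az":0,"jaw":1},{"tx":0,"ty":0,"tz":0,"ax":0,"ay":0,"az":0,"jaw":0.4},{"tx":0,"ty":0,"tz":0,"ax":0,"ay":0,"az":0,"jaw":0.4},{"tx":0,"ty":0,"tz":-20,"ax":0,"ay":0,"az":0,"jaw":0.4}]'; python3 -m jog '[{"tx":0,"ty":0,"tz":-30,"ax":0,"ay":0,"az":0,"jaw":0.4},{"tx":0,"ty":0,"tz":-40,"ax":0,"ay":0,"az":0,"jaw":0.2},{"tx":0,"ty":0,"tz":-50,"ax":0,"ay":0,"az":0.1,"jaw":0},{"tx":0,"ty":0,"tz":-50,"ax":0,"ay":0,"az":0.15,"jaw":0},{"tx":0,"ty":0,"tz":0,"ax":0,"ay":0,"az":0.18,"jaw":0}]'; python3 -m jog '[{"tx":0,"ty":0,"tz":0,"ax":0,"ay":0,"az":0.18,"jaw":0},{"tx":0,"ty":0,"tz":0,"ax":0,"ay":0,"az":0.18,"jaw":0},{"tx":0,"ty":0,"tz":0,"ax":0,"ay":0,"az":0.18,"jaw":0},{"tx":0,"ty":0,"tz":0,"ax":0,"ay":0,"az":0.18,"jaw":0},{"tx":0,"ty":0,"tz":0,"ax":0,"ay":0,"az":0.18,"jaw":0}]'; python3 -m jog '[{"tx":0,"ty":0,"tz":0,"ax":0,"ay":0,"az":0.18,"jaw":0},{"tx":0,"ty":0,"tz":0,"ax":0,"ay":0,"az":0.18,"jaw":0},{"tx":0,"ty":0,"tz":0,"ax":0,"ay":0,"az":0.18,"jaw":0},{"tx":0,"ty":0,"tz":0,"ax":0,"ay":0,"az":0.18,"jaw":0},{"tx":0,"ty":0,"tz":0,"ax":0,"ay":0,"az":0.18,"jaw":0}]'; python3 -m jog '[{"tx":0,"ty":0,"tz":0,"ax":0,"ay":0,"az":0.18,"jaw":0},{"tx":0,"ty":0,"tz":0,"ax":0,"ay":0,"az":0.18,"jaw":0},{"tx":0,"ty":0,"tz":0,"ax":0,"ay":0,"az":0.06,"jaw":0},{"tx":0,"ty":0,"tz":0,"ax":0,"ay":0,"az":0,"jaw":0},{"tx":0,"ty":0,"tz":0,"ax":0,"ay":0,"az":0,"jaw":0}]'
python3 - <<'E'
from h import *
show(snap("top")); 
plan(453,-303.4,100,-71.4)
E
```

```text
time_s: 39.6
eef_pos: [491.8, 126.0, 12.7]
ee_rot: [0.001, 0.084, 0.996, 0.0]
force: [0.4, 1.3, -0.9]
grip_width: 0.203
grip_force: 39.6
time_s: 40.22
eef_pos: [490.4, 126.0, 31.6]
ee_rot: [-0.001, 0.084, 0.996, -0.0]
force: [0.4, -0.3, -0.0]
grip_width: 0.3
grip_force: 0.0
time_s: 40.85
eef_pos: [492.8, 126.2, 206.0]
ee_rot: [0.004, 0.298, 0.955, 0.001]
force: [-0.6, 0.6, -0.9]
grip_width: 0.495
grip_force: 0.0
time_s: 41.48
eef_pos: [491.2, 126.1, 202.2]
ee_rot: [0.0, 0.683, 0.73, 0.0]
force: [0.1, 0.5, 0.2]
grip_width: 0.503
grip_force: 0.0
time_s: 42.1
eef_pos: [491.1, 126.1, 202.2]
ee_rot: [0.0, 0.933, 0.36, 0.0]
force: [0.7, -0.4, -0.4]
grip_width: 0.5
grip_force: 0.0
time_s: 42.72
eef_pos: [491.2, 126.1, 202.2]
ee_rot: [0.0, 0.987, 0.161, 0.0]
force: [-0.3, -0.3, 0.2]
grip_width: 0.499
grip_force: 0.0
[ 452.4 -303.5] fat 18.8 L 118.2 off 6.4 box 33.8 -490.7 relfat 28.4
[464.9 204.5] fat -95.3 L 114.8 off 3.4 box -39.3 12.3 relfat -85.7
at [491.2 126.1 202.1] shift tx -172.8 ty 395.0 tz 102.1  az -0.001 (dyaw 0.0) j6 1.27
```

```bash
python3 -m jog '[{"tx":-22,"ty":49,"tz":0,"ax":0,"ay":0,"az":0,"jaw":0},{"tx":-22,"ty":49,"tz":0,"ax":0,"ay":0,"az":0,"jaw":0},{"tx":-22,"ty":49,"tz":0,"ax":0,"ay":0,"az":0,"jaw":0},{"tx":-22,"ty":49,"tz":0,"ax":0,"ay":0,"az":0,"jaw":0},{"tx":-22,"ty":49,"tz":0,"ax":0,"ay":0,"az":0,"jaw":0}]'; python3 -m jog '[{"tx":-21,"ty":50,"tz":0,"ax":0,"ay":0,"az":0,"jaw":0},{"tx":-21,"ty":50,"tz":0,"ax":0,"ay":0,"az":0,"jaw":0},{"tx":-21,"ty":50,"tz":0,"ax":0,"ay":0,"az":0,"jaw":0},{"tx":0,"ty":0,"tz":50,"ax":0,"ay":0,"az":0,"jaw":0},{"tx":0,"ty":0,"tz":50,"ax":0,"ay":0,"az":0,"jaw":0}]'; python3 -m jog '[{"tx":0,"ty":0,"tz":0,"ax":0,"ay":0,"az":0,"jaw":0},{"tx":0,"ty":0,"tz":0,"ax":0,"ay":0,"az":0,"jaw":0}]'
python3 - <<'E'
from h import *
show(snap("wrist"),42,1500); plan(453,-303.4,9,-71.4)
c=snap("top")
hs=cv2.cvtColor(c["color"],cv2.COLOR_RGB2HSV); B=cv2.inRange(hs,(100,110,60),(130,255,255)); n,l,st,ce=cv2.connectedComponentsWithStats(B)
for i in range(1,n):
    p=atz(c,ce[i],71)[:2]
    if st[i,4]>8 and abs(p[1]-186)<150: print("handle",((p-O)@EX).round(1),((p-O)@EY).round(1))
E
```

```text
time_s: 43.4
eef_pos: [464.2, -142.9, 202.2]
ee_rot: [0.0, 0.987, 0.161, 0.0]
force: [2.0, -0.2, 0.9]
grip_width: 0.501
grip_force: 0.0
time_s: 44.02
eef_pos: [452.2, -304.1, 100.8]
ee_rot: [0.0, 0.987, 0.161, 0.0]
force: [0.9, 0.2, -0.3]
grip_width: 0.502
grip_force: 0.0
time_s: 44.28
eef_pos: [453.3, -304.1, 104.2]
ee_rot: [0.001, 0.987, 0.161, 0.001]
force: [0.5, 0.7, 0.3]
grip_width: 0.499
grip_force: 0.0
[ 454.9 -303.8] fat 19.3 L 118.4 off 7.4 box 36.3 -490.6 relfat 29.0
at [ 453.4 -304.3  104.5] shift tx -0.3 ty -1.3 tz 95.5  az -0.001 (dyaw 0.1) j6 0.44
handle -0.8 97.1
handle -1.4 58.0
handle -2.2 17.4
handle -1.0 -22.2
handle -0.8 -62.0
```

```bash
python3 -m jog '[{"tx":0,"ty":-1,"tz":40,"ax":0,"ay":0,"az":0,"jaw":0},{"tx":0,"ty":0,"tz":35,"ax":0,"ay":0,"az":0,"jaw":0},{"tx":0,"ty":0,"tz":20,"ax":0,"ay":0,"az":0,"jaw":0},{"tx":0,"ty":0,"tz":0,"ax":0,"ay":0,"az":0,"jaw":0},{"tx":0,"ty":0,"tz":0,"ax":0,"ay":0,"az":0,"jaw":1}]' 40; python3 -m jog '[{"tx":0,"ty":0,"tz":0,"ax":0,"ay":0,"az":0,"jaw":1},{"tx":0,"ty":0,"tz":0,"ax":0,"ay":0,"az":0,"jaw":1},{"tx":0,"ty":0,"tz":0,"ax":0,"ay":0,"az":0,"jaw":1},{"tx":0,"ty":0,"tz":-10,"ax":0,"ay":0,"az":0,"jaw":1},{"tx":0,"ty":0,"tz":-40,"ax":0,"ay":0,"az":0,"jaw":1}]'; python3 -m jog '[{"tx":0,"ty":0,"tz":-50,"ax":0,"ay":0,"az":0,"jaw":1},{"tx":0,"ty":0,"tz":-50,"ax":0,"ay":0,"az":-0.1,"jaw":1},{"tx":0,"ty":0,"tz":-50,"ax":0,"ay":0,"az":-0.15,"jaw":1},{"tx":0,"ty":0,"tz":0,"ax":0,"ay":0,"az":-0.18,"jaw":1},{"tx":0,"ty":0,"tz":0,"ax":0,"ay":0,"az":-0.18,"jaw":1}]'; python3 -m jog '[{"tx":0,"ty":0,"tz":0,"ax":0,"ay":0,"az":-0.18,"jaw":1},{"tx":0,"ty":0,"tz":0,"ax":0,"ay":0,"az":-0.18,"jaw":1},{"tx":0,"ty":0,"tz":0,"ax":0,"ay":0,"az":-0.18,"jaw":1},{"tx":0,"ty":0,"tz":0,"ax":0,"ay":0,"az":-0.18,"jaw":1},{"tx":0,"ty":0,"tz":0,"ax":0,"ay":0,"az":-0.18,"jaw":1}]'; python3 -m jog '[{"tx":0,"ty":0,"tz":0,"ax":0,"ay":0,"az":-0.18,"jaw":1},{"tx":0,"ty":0,"tz":0,"ax":0,"ay":0,"az":-0.18,"jaw":1},{"tx":0,"ty":0,"tz":0,"ax":0,"ay":0,"az":-0.18,"jaw":1},{"tx":0,"ty":0,"tz":0,"ax":0,"ay":0,"az":-0.18,"jaw":1},{"tx":0,"ty":0,"tz":0,"ax":0,"ay":0,"az":-0.18,"jaw":1}]'; python3 -m jog '[{"tx":0,"ty":0,"tz":0,"ax":0,"ay":0,"az":-0.18,"jaw":1},{"tx":0,"ty":0,"tz":0,"ax":0,"ay":0,"az":-0.053,"jaw":1},{"tx":0,"ty":0,"tz":0,"ax":0,"ay":0,"az":0,"jaw":1},{"tx":0,"ty":0,"tz":0,"ax":0,"ay":0,"az":0,"jaw":1}]'
python3 - <<'E'
from h import *
plan(*slot(-100),112,80.35)
E
```

```text
time_s: 45.0
eef_pos: [452.9, -303.2, 8.8]
ee_rot: [0.001, 0.987, 0.161, 0.001]
force: [0.4, -0.3, 0.1]
grip_width: 0.304
grip_force: 0.0
time_s: 45.62
eef_pos: [451.1, -301.5, 56.7]
ee_rot: [-0.002, 0.987, 0.161, -0.001]
force: [-0.3, 0.2, -1.2]
grip_width: 0.202
grip_force: 39.4
time_s: 46.25
eef_pos: [452.0, -302.3, 208.3]
ee_rot: [0.001, 0.892, 0.452, 0.0]
force: [0.5, 0.1, -2.0]
grip_width: 0.201
grip_force: 39.4
time_s: 46.88
eef_pos: [451.9, -302.3, 207.7]
ee_rot: [0.0, 0.606, 0.795, -0.0]
force: [0.2, -0.4, -1.1]
grip_width: 0.204
grip_force: 39.4
time_s: 47.5
eef_pos: [451.9, -302.3, 207.7]
ee_rot: [0.0, 0.2, 0.98, -0.0]
force: [-0.8, 0.3, -1.1]
grip_width: 0.205
grip_force: 39.4
time_s: 48.0
eef_pos: [452.0, -302.4, 207.4]
ee_rot: [0.0, 0.088, 0.996, -0.0]
force: [1.2, -0.6, -1.2]
grip_width: 0.2
grip_force: 39.4
at [ 452.  -302.4  207.4] shift tx 36.4 ty 389.3 tz 95.3  az -0.008 (dyaw 0.5) j6 -2.20
```

```bash
python3 -m jog '[{"tx":5,"ty":55,"tz":0,"ax":0,"ay":0,"az":0,"jaw":1},{"tx":5,"ty":55,"tz":0,"ax":0,"ay":0,"az":0,"jaw":1},{"tx":5,"ty":55,"tz":0,"ax":0,"ay":0,"az":0,"jaw":1},{"tx":5,"ty":56,"tz":0,"ax":0,"ay":0,"az":0,"jaw":1},{"tx":5,"ty":56,"tz":0,"ax":0,"ay":0,"az":0,"jaw":1}]'; python3 -m jog '[{"tx":5,"ty":56,"tz":0,"ax":0,"ay":0,"az":0,"jaw":1},{"tx":6,"ty":56,"tz":0,"ax":0,"ay":0,"az":0,"jaw":1},{"tx":0,"ty":0,"tz":50,"ax":0,"ay":0,"az":-0.008,"jaw":1},{"tx":0,"ty":0,"tz":45,"ax":0,"ay":0,"az":0,"jaw":1},{"tx":0,"ty":0,"tz":0,"ax":0,"ay":0,"az":0,"jaw":1}]'; python3 -m jog '[{"tx":0,"ty":0,"tz":0,"ax":0,"ay":0,"az":0,"jaw":1}]'
python3 - <<'E'
from h import *
held(); plan(*slot(-100),13,80.35)
c=snap("wrist","w9.png"); P=cloud(c); b=P[...,:2]-O; X=b@EX; Y=b@EY; k=(P[...,2]>72)&(P[...,2]<83)&(abs(X)<45)&(Y<-118); print("-y rim",np.percentile(Y[k],[1,50,99]))
E
```

```text
time_s: 48.62
eef_pos: [475.8, -23.6, 207.4]
ee_rot: [0.0, 0.088, 0.996, -0.0]
force: [0.4, -0.9, -1.7]
grip_width: 0.199
grip_force: 39.6
time_s: 49.25
eef_pos: [483.0, 87.0, 110.2]
ee_rot: [-0.003, 0.084, 0.996, -0.0]
force: [0.5, 0.8, -0.9]
grip_width: 0.202
grip_force: 39.7
time_s: 49.38
eef_pos: [485.8, 86.7, 114.0]
ee_rot: [0.001, 0.084, 0.996, 0.0]
force: [0.1, 0.0, -0.9]
grip_width: 0.2
grip_force: 39.7
held: x mid -0.2 len 111.6  axis y at mid -100.2 slope 0.000 z 148.6
at [485.9  86.7 114.2] shift tx 1.6 ty 0.3 tz 101.2  az 0.000 (dyaw -0.0) j6 -1.46
-y rim [-133.21807241 -131.59068351 -128.72161256]
```

View pics/w9.png

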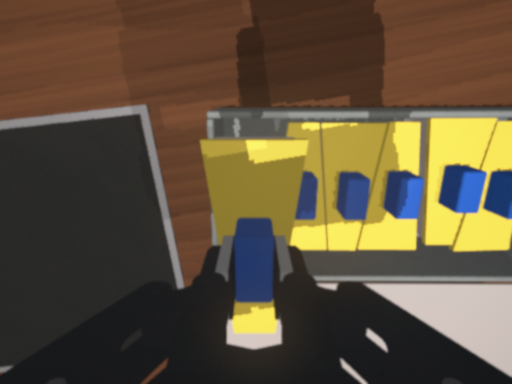

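The last tub is lined up over the free slot. The fat end is at the top of the picture, the five neighbours are alternating at its right, and the rim is at Y -129 to -133 as expected. I lower and release.

```bash
python3 -m jog '[{"tx":0,"ty":0,"tz":30,"ax":0,"ay":0,"az":0,"jaw":1},{"tx":0,"ty":0,"tz":30,"ax":0,"ay":0,"az":0,"jaw":1},{"tx":0,"ty":0,"tz":25,"ax":0,"ay":0,"az":0,"jaw":1},{"tx":0,"ty":0,"tz":12,"ax":0,"ay":0,"az":0,"jaw":1},{"tx":0,"ty":0,"tz":4,"ax":0,"ay":0,"az":0,"jaw":1}]'; python3 -m jog '[{"tx":0,"ty":0,"tz":0,"ax":0,"ay":0,"az":0,"jaw":1},{"tx":0,"ty":0,"tz":0,"ax":0,"ay":0,"az":0,"jaw":1},{"tx":0,"ty":0,"tz":0,"ax":0,"ay":0,"az":0,"jaw":0.4},{"tx":0,"ty":0,"tz":0,"ax":0,"ay":0,"az":0,"jaw":0.4},{"tx":0,"ty":0,"tz":-20,"ax":0,"ay":0,"az":0,"jaw":0.4}]'; python3 -m jog '[{"tx":0,"ty":0,"tz":-30,"ax":0,"ay":0,"az":0,"jaw":0.4},{"tx":0,"ty":0,"tz":-40,"ax":0,"ay":0,"az":0,"jaw":1},{"tx":0,"ty":0,"tz":-50,"ax":0,"ay":0,"az":0,"jaw":1},{"tx":0,"ty":0,"tz":-50,"ax":0,"ay":0,"az":0,"jaw":1},{"tx":0,"ty":0,"tz":-60,"ax":0,"ay":0,"az":0,"jaw":1}]'; python3 -m jog '[{"tx":45,"ty":0,"tz":-40,"ax":0,"ay":0,"az":0,"jaw":1},{"tx":45,"ty":0,"tz":-40,"ax":0,"ay":0,"az":0,"jaw":1},{"tx":45,"ty":0,"tz":-40,"ax":0,"ay":0,"az":0,"jaw":1},{"tx":0,"ty":50,"tz":0,"ax":0,"ay":0,"az":0,"jaw":1},{"tx":0,"ty":50,"tz":0,"ax":0,"ay":0,"az":0,"jaw":1}]'; python3 -m jog '[{"tx":0,"ty":0,"tz":0,"ax":0,"ay":0,"az":0,"jaw":1},{"tx":0,"ty":0,"tz":0,"ax":0,"ay":0,"az":0,"jaw":1}]'
python3 - <<'E'
from h import *
c=snap("wrist","w10.png"); P=cloud(c); b=P[...,:2]-O; X=b@EX; Y=b@EY; Z=P[...,2]
rgb=c["color"].astype(int); hs=cv2.cvtColor(c["color"],cv2.COLOR_RGB2HSV)
B=cv2.inRange(hs,(100,110,50),(130,255,255)); n,l,st,ce=cv2.connectedComponentsWithStats(B)
for i in range(1,n):
    m=(l==i)&(Z>66)
    if st[i,4]>60 and m.any(): print("handle top",X[m].mean().round(1),Y[m].mean().round(1),np.median(Z[m]).round(1))
for r in place_of("lid_handle","wrist")[:2]: print("knob",r["conf"],r["centre"],atd(c,r["centre"]))
m=(rgb.min(-1)>150)&(abs(Y)<120)&(X>60)&(X<200)&(Z>70); A=np.c_[X[m],np.ones(m.sum())]; k,q=np.linalg.lstsq(A,Z[m],rcond=None)[0]; print("lid z=%.2f x + %.1f"%(k,q),"x range",np.percentile(X[m],[1,99]),"z",np.percentile(Z[m],[1,99]),"angle",np.arctan2(k,1))
plan(*(O+EX*0),300)
E
```

```text
time_s: 50.1
eef_pos: [485.3, 86.8, 11.7]
ee_rot: [0.001, 0.084, 0.996, 0.0]
force: [-6.5, 6.5, 30.7]
grip_width: 0.205
grip_force: 44.5
time_s: 50.72
eef_pos: [483.9, 86.9, 30.5]
ee_rot: [-0.001, 0.084, 0.996, -0.0]
force: [0.2, -0.1, 0.2]
grip_width: 0.301
grip_force: 0.0
time_s: 51.35
eef_pos: [484.1, 86.9, 262.5]
ee_rot: [-0.0, 0.084, 0.996, -0.0]
force: [0.4, 0.2, -0.1]
grip_width: -0.001
grip_force: 0.0
time_s: 51.98
eef_pos: [368.0, 209.1, 382.1]
ee_rot: [0.001, 0.084, 0.996, 0.0]
force: [1.4, -0.5, 0.5]
grip_width: 0.001
grip_force: 0.0
time_s: 52.22
eef_pos: [368.2, 207.6, 381.1]
ee_rot: [-0.0, 0.084, 0.996, -0.0]
force: [-0.4, -0.7, -0.8]
grip_width: -0.002
grip_force: 0.0
handle top -9.2 63.6 72.4
handle top -2.8 -98.4 72.3
handle top -2.3 -59.3 72.4
handle top -1.3 -20.2 72.6
handle top -2.8 19.4 72.3
handle top -6.1 101.3 73.2
handle top -210.9 -0.6 564.2
lid z=0.97 x + 14.9 x range [ 63.18278655 161.46001554] z [ 78.50514774 172.57822558] angle 0.7712814239954873
at [368.3 207.1 381.2] shift tx -134.8 ty 1.4 tz 81.3
```

View pics/w10.png

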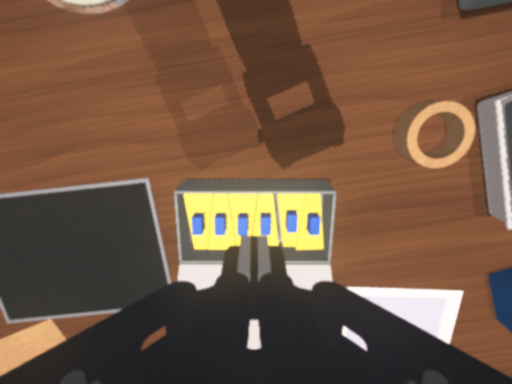

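All six handles read the same height (72.3–73.2 mm), head to tail, though tub 2 looks shifted slightly by about 5 mm. I check how flat the row lies before closing.

```bash
python3 -m jog '[{"tx":0,"ty":-50,"tz":0,"ax":0,"ay":0,"az":0,"jaw":1},{"tx":0,"ty":-50,"tz":0,"ax":0,"ay":0,"az":0,"jaw":1},{"tx":0,"ty":-50,"tz":0,"ax":0,"ay":0,"az":0,"jaw":1},{"tx":0,"ty":0,"tz":0,"ax":0,"ay":0,"az":0,"jaw":1},{"tx":0,"ty":0,"tz":0,"ax":0,"ay":0,"az":0,"jaw":1}]'
python3 - <<'E'
from h import *
c=snap("wrist","w11.png"); P=cloud(c); b=P[...,:2]-O; X=b@EX; Y=b@EY; Z=P[...,2]
hs=cv2.cvtColor(c["color"],cv2.COLOR_RGB2HSV); yel=(cv2.inRange(hs,(18,90,50),(40,255,255))>0)
for s in (100,60,20,-20,-60,-100):
    m=yel&(abs(Y-s)<10)&(abs(X)<65); A=np.c_[X[m],Y[m]-s,np.ones(m.sum())]; k=np.linalg.lstsq(A,Z[m],rcond=None)[0]
    h=(cv2.inRange(hs,(100,110,50),(130,255,255))>0)&(abs(Y-s)<20)&(Z>67)&(abs(X)<40)
    print(s,m.sum(),"slopes",k[:2].round(3),"z",k[2].round(1),"x",np.percentile(X[m],[1,99]).round(1),"handle",X[h].mean().round(1),Y[h].mean().round(1),Z[h].mean().round(1))
y,x=np.nonzero(yel&(abs(X)<70)&(abs(Y)<135)); cv2.imwrite("pics/w11c.png",cv2.resize(c["color"][max(0,y.min()-20):y.max()+20,max(0,x.min()-20):x.max()+20,::-1],(780,480),interpolation=cv2.INTER_CUBIC))
t=tool()[:2,3]-O; print("tool in box",t@EX,t@EY,tool()[2,3])
E
```

```text
time_s: 52.95
eef_pos: [343.2, 59.9, 381.3]
ee_rot: [0.0, 0.085, 0.996, 0.0]
force: [-0.3, 0.3, 1.2]
grip_width: -0.005
grip_force: 0.0
100 484 slopes [-0.01  -0.063] z 47.3 x [-51.9  62.2] handle -3.4 103.3 72.4
60 507 slopes [-0.089  0.132] z 44.5 x [-51.8  62.3] handle -8.4 62.4 71.7
20 414 slopes [-0.024 -0.023] z 45.9 x [-51.9  62.7] handle -2.9 17.2 71.9
-20 411 slopes [-0.017  0.   ] z 46.1 x [-51.8  62.5] handle -1.8 -22.3 72.1
-60 403 slopes [-0.014 -0.054] z 46.3 x [-52.   62.4] handle -2.2 -61.8 72.3
-100 380 slopes [-0.006 -0.046] z 46.5 x [-52.  57.] handle -2.8 -100.8 72.2
tool in box -135.00015545968995 -150.23243985258142 381.1967463339896
```

View pics/w11c.png

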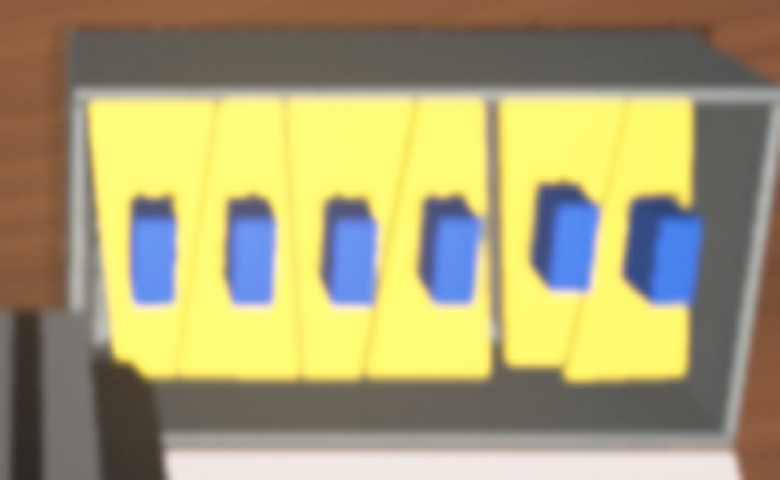

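The close view shows tub 2 (handle at crop (565,240)) has been knocked about 6 mm towards -x and +y, and it may be slightly tilted. I will regrip it and set it back, taking a closer measurement first.

```bash
python3 -m jog '[{"tx":-21,"ty":35,"tz":44,"ax":0,"ay":0,"az":0,"jaw":0.37},{"tx":-21,"ty":35,"tz":44,"ax":0,"ay":0,"az":0,"jaw":0.37},{"tx":-21,"ty":35,"tz":44,"ax":0,"ay":0,"az":0,"jaw":0.37},{"tx":-22,"ty":36,"tz":44,"ax":0,"ay":0,"az":0,"jaw":0.37},{"tx":-22,"ty":36,"tz":44,"ax":0,"ay":0,"az":0,"jaw":0.37}]'; python3 -m jog '[{"tx":-22,"ty":36,"tz":40,"ax":0,"ay":0,"az":0,"jaw":0.37},{"tx":0,"ty":0,"tz":0,"ax":0,"ay":0,"az":0,"jaw":0.37},{"tx":0,"ty":0,"tz":0,"ax":0,"ay":0,"az":0,"jaw":0.37}]'
cat > row.py <<'E'
from h import *
c=snap("wrist"); P=cloud(c); b=P[...,:2]-O; X=b@EX; Y=b@EY; Z=P[...,2]
hs=cv2.cvtColor(c["color"],cv2.COLOR_RGB2HSV); B=cv2.inRange(hs,(100,110,40),(130,255,255))
M=(((B>0)&(Z>67)&(Z<80))*255).astype(np.uint8); n,l,st,ce=cv2.connectedComponentsWithStats(M)
for i in range(1,n):
    if st[i,4]<150: continue
    m=l==i; A=np.c_[X[m]-X[m].mean(),Y[m]-Y[m].mean(),np.ones(m.sum())]; k=np.linalg.lstsq(A,Z[m],rcond=None)[0]
    r=cv2.minAreaRect(np.c_[X[m],Y[m]].astype(np.float32)); print(st[i,4],"handle rect",np.round(r[0],1),np.round(r[1],1),round(r[2],1),"slopes",k.round(3))
t=tool()[:2,3]-O; print("tool in box",t@EX,t@EY,tool()[2,3])
E
python3 row.py
```

```text
time_s: 53.62
eef_pos: [478.6, 219.4, 159.4]
ee_rot: [0.0, 0.083, 0.997, 0.0]
force: [0.7, -0.5, 0.7]
grip_width: 0.313
grip_force: 0.0
time_s: 54.0
eef_pos: [505.7, 249.3, 121.8]
ee_rot: [0.0, 0.083, 0.997, 0.0]
force: [-0.3, 0.7, 0.3]
grip_width: 0.311
grip_force: 0.0
741 handle rect [-7.  65.3] [31.9 14.6] 0.5 slopes [ 1.7000e-02 -1.0000e-03  7.2216e+01]
872 handle rect [ -2.2 103.8] [17.4 32.7] 89.9 slopes [3.6000e-02 1.9000e-02 7.2891e+01]
901 handle rect [ -1.  -99.4] [32.7 18. ] 0.6 slopes [ 6.0000e-03 -3.4000e-02  7.2191e+01]
789 handle rect [ -0.9 -59.6] [16.8 32.4] 89.8 slopes [ 1.0000e-03 -1.1000e-02  7.2351e+01]
645 handle rect [-1.6 20.1] [31.8 16.3] 0.9 slopes [ 1.0000e-03 -2.1000e-02  7.2307e+01]
768 handle rect [ -0.7 -19.9] [16.4 31.9] 89.4 slopes [ 3.0000e-03 -1.3000e-02  7.2307e+01]
tool in box -6.134439540512038 62.98316020895827 122.56596612171428
```

Measured close up, tub 2 is at box (-7, 65) and flat (slope 0.02), and tub 1 is at (-2, 104). All spacings are 45 mm or less, so everything is inside the limits and needs no mending. Now the lid: over it and down behind its free edge at Y = -70, clear of the knob.

```bash
python3 -m jog '[{"tx":0,"ty":0,"tz":-45,"ax":0,"ay":0,"az":0,"jaw":1},{"tx":0,"ty":0,"tz":-45,"ax":0,"ay":0,"az":0,"jaw":1},{"tx":-20,"ty":-30,"tz":0,"ax":0,"ay":0,"az":0,"jaw":1},{"tx":-37,"ty":-30,"tz":0,"ax":0,"ay":0,"az":0,"jaw":1},{"tx":-37,"ty":-30,"tz":0,"ax":0,"ay":0,"az":0,"jaw":1}]'; python3 -m jog '[{"tx":-37,"ty":-23,"tz":0,"ax":0,"ay":0,"az":0,"jaw":1},{"tx":-35,"ty":-20,"tz":0,"ax":0,"ay":0,"az":0,"jaw":1},{"tx":-35,"ty":0,"tz":0,"ax":0,"ay":0,"az":0,"jaw":1},{"tx":0,"ty":0,"tz":0,"ax":0,"ay":0,"az":0,"jaw":1},{"tx":0,"ty":0,"tz":0,"ax":0,"ay":0,"az":0,"jaw":1}]'
python3 - <<'E'
from h import *
t=tool()[:2,3]-O; print("tool in box",t@EX,t@EY,tool()[2,3]); plan(0,0,0,80.35)
c=snap("wrist"); P=cloud(c); b=P[...,:2]-O; X=b@EX; Y=b@EY; Z=P[...,2]
m=(c["color"].min(-1)>130)&(c["color"].std(-1)<12)&(abs(Y)<130)&(X>60)&(X<190)&(Z>70)
if m.sum()>100:
    k=np.polyfit(X[m],Z[m],1); print("lid slope",k,np.pi-np.arctan(k[0]),"x",np.percentile(X[m],[1,99.5]),"z",np.percentile(Z[m],[1,99.5]))
E
```

```text
time_s: 54.68
eef_pos: [584.2, 142.7, 213.7]
ee_rot: [0.002, 0.084, 0.996, 0.0]
force: [-0.2, 0.1, 0.3]
grip_width: 0.003
grip_force: 0.0
time_s: 55.3
eef_pos: [681.5, 83.9, 212.6]
ee_rot: [0.001, 0.084, 0.996, 0.0]
force: [-0.6, -0.4, 0.1]
grip_width: -0.002
grip_force: 0.0
tool in box 194.55288848502374 -70.21632977646902 212.58558249280088
at [681.5  83.9 212.6] shift tx 658.2 ty -196.6 tz 211.5  az 0.001 (dyaw -0.0) j6 -1.45
lid slope [ 0.98173461 15.0118834 ] 2.3654110997625626 x [ 66.35642767 165.08049694] z [ 79.93024905 395.59982714]
```

```bash
python3 -m jog '[{"tx":0,"ty":0,"tz":40,"ax":0,"ay":0,"az":0,"jaw":1},{"tx":0,"ty":0,"tz":40,"ax":0,"ay":0,"az":0,"jaw":1},{"tx":0,"ty":0,"tz":34,"ax":0,"ay":0,"az":0,"jaw":1},{"tx":0,"ty":0,"tz":0,"ax":0,"ay":0,"az":0,"jaw":1},{"tx":5,"ty":0,"tz":-1,"ax":0,"ay":0,"az":0,"jaw":1}]'; python3 -m jog '[{"tx":10,"ty":0,"tz":-5,"ax":0,"ay":0,"az":0,"jaw":1},{"tx":10,"ty":0,"tz":-6,"ax":0,"ay":0,"az":0,"jaw":1},{"tx":10,"ty":0,"tz":-6,"ax":0,"ay":0,"az":0,"jaw":1},{"tx":10,"ty":0,"tz":-6,"ax":0,"ay":0,"az":0,"jaw":1},{"tx":10,"ty":0,"tz":-6,"ax":0,"ay":0,"az":0,"jaw":1}]'; python3 -m jog '[{"tx":0,"ty":0,"tz":0,"ax":0,"ay":0,"az":0,"jaw":1}]'
cat > lid.py <<'E'
from h import *
t=tool()[:2,3]-O; print("tool in box",(t@EX).round(1),(t@EY).round(1),tool()[2,3].round(1),"F",sense()["force"])
for n in ("scene","top"):
    c=snap(n,n+"_lid.png"); P=cloud(c); b=P[...,:2]-O; X=b@EX; Y=b@EY; Z=P[...,2]
    m=(c["color"].min(-1)>95)&(c["color"].std(-1)<16)&(Y>-20)&(Y<128)&(X>-75)&(X<175)&(Z>76)&(Z<225)
    if m.sum()>60:
        r=np.hypot(X[m]-67,Z[m]-80); a=np.arctan2(Z[m]-80,67-X[m])[r>60]; print(n,len(a),"lid angle",np.percentile(a,[10,50,90]).round(2))
E
python3 lid.py
```

```text
time_s: 55.98
eef_pos: [677.5, 84.8, 100.5]
ee_rot: [0.002, 0.084, 0.996, 0.0]
force: [-0.5, 0.3, 1.7]
grip_width: -0.0
grip_force: 0.0
time_s: 56.6
eef_pos: [628.3, 93.0, 129.7]
ee_rot: [0.003, 0.084, 0.996, 0.0]
force: [4.1, -1.6, 2.2]
grip_width: 0.001
grip_force: 1.7
time_s: 56.72
eef_pos: [627.2, 93.3, 128.4]
ee_rot: [0.001, 0.084, 0.996, 0.0]
force: [-1.2, -0.1, -1.2]
grip_width: -0.002
grip_force: 0.0
tool in box 139.5 -70.1 128.4 F [-1.18421144 -0.10380603 -1.21867278]
scene 55 lid angle [0.8  2.03 2.05]
top 386 lid angle [1.98 2.   2.02]
```

```bash
python3 -m jog '[{"tx":11,"ty":0,"tz":-5,"ax":0,"ay":0,"az":0,"jaw":1},{"tx":11,"ty":0,"tz":-5,"ax":0,"ay":0,"az":0,"jaw":1},{"tx":11,"ty":0,"tz":-4,"ax":0,"ay":0,"az":0,"jaw":1},{"tx":11,"ty":0,"tz":-3,"ax":0,"ay":0,"az":0,"jaw":1},{"tx":11,"ty":0,"tz":-3,"ax":0,"ay":0,"az":0,"jaw":1}]'; python3 -m jog '[{"tx":10,"ty":0,"tz":0,"ax":0,"ay":0,"az":0,"jaw":1},{"tx":10,"ty":0,"tz":0,"ax":0,"ay":0,"az":0,"jaw":1},{"tx":11,"ty":0,"tz":0,"ax":0,"ay":0,"az":0,"jaw":1},{"tx":0,"ty":0,"tz":0,"ax":0,"ay":0,"az":0,"jaw":1}]'; python3 lid.py
```

```text
time_s: 57.45
eef_pos: [572.7, 102.4, 147.3]
ee_rot: [-0.0, 0.084, 0.996, -0.0]
force: [2.5, -0.4, -0.3]
grip_width: -0.002
grip_force: 0.8
time_s: 57.95
eef_pos: [542.1, 107.6, 147.1]
ee_rot: [-0.0, 0.084, 0.996, 0.0]
force: [-0.9, 0.5, 0.2]
grip_width: -0.001
grip_force: 0.0
tool in box 53.2 -70.2 147.1 F [-0.87687339  0.53943434  0.1636376 ]
scene 450 lid angle [1.3  1.33 1.36]
top 148 lid angle [0.01 1.33 1.36]
```

```bash
python3 -m jog '[{"tx":11,"ty":0,"tz":3,"ax":0,"ay":0,"az":0,"jaw":1},{"tx":11,"ty":0,"tz":3.5,"ax":0,"ay":0,"az":0,"jaw":1},{"tx":10,"ty":0,"tz":4,"ax":0,"ay":0,"az":0,"jaw":1},{"tx":9,"ty":0,"tz":7,"ax":0,"ay":0,"az":0,"jaw":1},{"tx":9,"ty":0,"tz":7,"ax":0,"ay":0,"az":0,"jaw":1}]'; python3 -m jog '[{"tx":9,"ty":0,"tz":7,"ax":0,"ay":0,"az":0,"jaw":1},{"tx":7,"ty":0,"tz":9,"ax":0,"ay":0,"az":0,"jaw":1},{"tx":6,"ty":0,"tz":9,"ax":0,"ay":0,"az":0,"jaw":1},{"tx":6,"ty":0,"tz":9,"ax":0,"ay":0,"az":0,"jaw":1},{"tx":0,"ty":0,"tz":0,"ax":0,"ay":0,"az":0,"jaw":1}]'; python3 lid.py
```

```text
time_s: 58.68
eef_pos: [492.9, 115.9, 122.1]
ee_rot: [-0.0, 0.084, 0.996, 0.0]
force: [2.3, -0.3, 0.9]
grip_width: -0.001
grip_force: 0.5
time_s: 59.3
eef_pos: [465.2, 120.5, 87.8]
ee_rot: [-0.001, 0.084, 0.996, -0.0]
force: [-0.1, -0.4, 0.7]
grip_width: -0.0
grip_force: 0.0
tool in box -24.8 -70.5 87.8 F [-0.11872902 -0.44969323  0.74684664]
scene 502 lid angle [0.38 0.41 0.45]
top 439 lid angle [0.4  0.44 0.48]
```

```bash
python3 -m jog '[{"tx":4,"ty":0,"tz":8,"ax":0,"ay":0,"az":0,"jaw":1},{"tx":3,"ty":0,"tz":8,"ax":0,"ay":0,"az":0,"jaw":1},{"tx":2,"ty":0,"tz":8,"ax":0,"ay":0,"az":0,"jaw":1},{"tx":2,"ty":0,"tz":8,"ax":0,"ay":0,"az":0,"jaw":1},{"tx":1,"ty":0,"tz":6,"ax":0,"ay":0,"az":0,"jaw":1}]'; python3 -m jog '[{"tx":0,"ty":0,"tz":2,"ax":0,"ay":0,"az":0,"jaw":1},{"tx":0,"ty":0,"tz":0,"ax":0,"ay":0,"az":0,"jaw":1}]';python3 -m jog '[{"tx":0,"ty":0,"tz":2,"ax":0,"ay":0,"az":0,"jaw":1}]'; python3 lid.py
```

```text
time_s: 60.02
eef_pos: [454.0, 122.4, 50.0]
ee_rot: [-0.0, 0.084, 0.996, -0.0]
force: [0.3, -0.2, 1.4]
grip_width: -0.001
grip_force: 0.3
time_s: 60.28
eef_pos: [454.2, 122.4, 48.5]
ee_rot: [-0.0, 0.084, 0.996, -0.0]
force: [0.1, 0.5, -0.3]
grip_width: -0.003
grip_force: 0.0
time_s: 60.4
eef_pos: [454.4, 122.4, 46.8]
ee_rot: [0.0, 0.084, 0.996, 0.0]
force: [-0.8, -1.2, 0.4]
grip_width: -0.002
grip_force: 0.3
tool in box -35.8 -70.4 46.8 F [-0.76268461 -1.16062055  0.39091616]
scene 409 lid angle [0.01 0.04 0.07]
top 454 lid angle [0.03 0.07 0.11]
```

Nearly closed. I press on down in small steps until the force rises.

```bash
for i in 1; do python3 -m jog '[{"tx":0,"ty":0,"tz":1.5,"ax":0,"ay":0,"az":0,"jaw":1},{"tx":0,"ty":0,"tz":0,"ax":0,"ay":0,"az":0,"jaw":1}]'; python3 -m jog '[{"tx":0,"ty":0,"tz":1.5,"ax":0,"ay":0,"az":0,"jaw":1},{"tx":0,"ty":0,"tz":0,"ax":0,"ay":0,"az":0,"jaw":1}]'; python3 -m jog '[{"tx":0,"ty":0,"tz":1,"ax":0,"ay":0,"az":0,"jaw":1},{"tx":0,"ty":0,"tz":0,"ax":0,"ay":0,"az":0,"jaw":1}]'; done; python3 lid.py
```

```text
time_s: 60.75
eef_pos: [454.3, 122.4, 45.3]
ee_rot: [0.0, 0.084, 0.996, 0.0]
force: [-1.8, -0.5, 4.6]
grip_width: -0.003
grip_force: 2.0
time_s: 61.0
eef_pos: [454.4, 122.4, 45.1]
ee_rot: [0.0, 0.084, 0.996, -0.0]
force: [-8.0, -1.2, 20.0]
grip_width: -0.002
grip_force: 10.3
time_s: 61.25
eef_pos: [454.4, 122.5, 44.9]
ee_rot: [0.001, 0.084, 0.997, -0.0]
force: [-11.7, -1.3, 32.0]
grip_width: 0.005
grip_force: 15.7
tool in box -35.8 -70.4 44.9 F [-11.66633533  -1.32350364  31.98414321]
scene 401 lid angle [-0.    0.03  0.06]
top 449 lid angle [0.02 0.05 0.09]
```

A hard stop at 32 N: the lid rests on the rim. I raise the arm away and check.

```bash
python3 -m jog '[{"tx":0,"ty":0,"tz":-5,"ax":0,"ay":0,"az":0,"jaw":1},{"tx":0,"ty":0,"tz":-30,"ax":0,"ay":0,"az":0,"jaw":1},{"tx":0,"ty":0,"tz":-50,"ax":0,"ay":0,"az":0,"jaw":1},{"tx":0,"ty":0,"tz":-50,"ax":0,"ay":0,"az":0,"jaw":1},{"tx":20,"ty":-40,"tz":-30,"ax":0,"ay":0,"az":0,"jaw":1}]'; python3 -m jog '[{"tx":20,"ty":-50,"tz":0,"ax":0,"ay":0,"az":0,"jaw":1},{"tx":20,"ty":-50,"tz":0,"ax":0,"ay":0,"az":0,"jaw":1},{"tx":0,"ty":0,"tz":0,"ax":0,"ay":0,"az":0,"jaw":1},{"tx":0,"ty":0,"tz":0,"ax":0,"ay":0,"az":0,"jaw":1}]'; python3 lid.py; python3 - <<'E'
from h import *
c=snap("scene","s12.png"); cv2.imwrite("pics/s12c.png",cv2.resize(c["color"][130:270,180:410,::-1],(780,475),interpolation=cv2.INTER_CUBIC))
for q in ("bottle_mid","tape_mid","pads_mid"): print(q,place_of(q,"scene")[:1])
c=snap("wrist"); P=cloud(c); b=P[...,:2]-O; X=b@EX; Y=b@EY; Z=P[...,2]
m=(c["color"].min(-1)>95)&(abs(X)<60)&(abs(Y)<125)&(Z>70)&(Z<100)
if m.sum()>50: print("lid slope",np.polyfit(X[m],Z[m],1),m.sum())
E
```

```text
time_s: 61.98
eef_pos: [428.6, 86.6, 209.6]
ee_rot: [0.002, 0.083, 0.997, 0.0]
force: [1.1, -0.5, 0.4]
grip_width: -0.001
grip_force: 0.0
time_s: 62.48
eef_pos: [372.0, -5.4, 207.6]
ee_rot: [0.0, 0.084, 0.996, 0.0]
force: [-0.2, -0.3, 0.9]
grip_width: -0.0
grip_force: 0.0
tool in box -95.6 -210.2 207.6 F [-0.16651665 -0.3033305   0.87418655]
scene 412 lid angle [-0.    0.03  0.06]
top 924 lid angle [0.02 0.05 0.1 ]
bottle_mid [{'centre': [213.3, 209.2], 'conf': 0.58}]
tape_mid [{'centre': [386.7, 246.6], 'conf': 0.88}]
pads_mid [{'centre': [225.6, 141.8], 'conf': 0.79}]
lid slope [2.17956725e-03 8.58720464e+01] 15676
```

View pics/s12c.png

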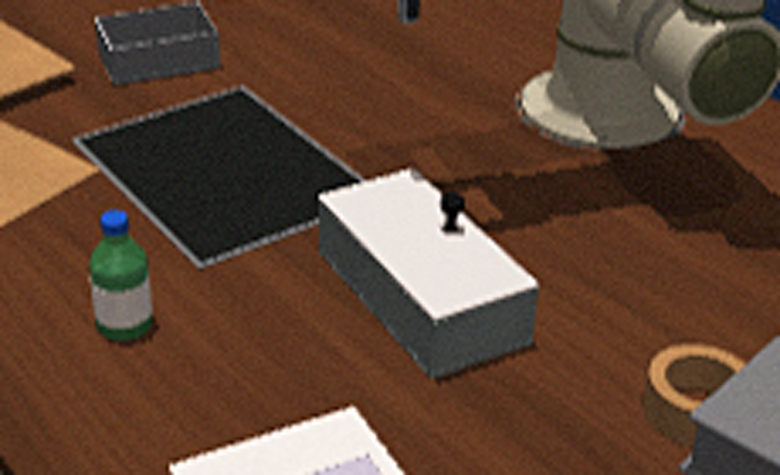

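The lid lies flat (slope 0.002, top at 86 mm, knob at crop (452,210)). The mat is empty and the bystanders have not moved. I hand in.

```bash
python3 -c "
from rig import finish_job; print(finish_job())"
```

```text
the job is handed in; nothing more can be done
None
```

All six tubs are in the box, flat and head to tail, with the lid lowered gently and closed, the bystanders untouched, and the job handed in at about 62 s; the hand-in returned no verdict.

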